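Hang two reflex hammers in their ring stands

ROBOT

A 6-joint arm with a two-finger parallel gripper is mounted at the origin on a cart in front of the work surface, level with it; the furniture and walls round the work are solid. World frame = base frame: x ahead of the robot, y to its left, z up, the work surface at z = 0. Lengths are in mm, angles in rad, forces in N, time in s.
With the tool pointing down it reaches from about 250 to 850 mm from the base axis. Payload 12.5 kg.
Tool frame: the origin (TCP) lies at the very end of the fingers, on their centre line; the grasp point (between the pads) lies 19 mm behind it (tcp_to_grasp is the distance from the TCP to the grasp point, in mm); z points along the fingers, y is the direction in which the jaws open and shut (so a half turn about z gives the same grasp; the last joint's range is limited). The gripper opens to 93 mm and grips with 3 to 60 N. Pads are 15 mm wide; open, the fingers measure 128 mm over their backs; the gripper's body (75 mm by 188 mm) begins 65 mm behind the grasp point.
Start: joints at [-1.265, 0.351, 1.652, -0, 1.139, -0.085], TCP at [209.528, -508.51, 218.633] pointing down, gripper open.
Joint ranges: [-2.75, 2.75], [-0.79, 2.1], [0.01, 2.65], [-1.57, 4.71], [0.07, 3.14], [-2.87, 2.87]. Speed limits (rad/s): [2.22, 2.22, 2.79, 3.14, 3.14, 3.14].

INTERFACE

Orientations are given as a unit quaternion [x, y, z, w].
In Python, from plant import * gives the robot as it stands.
- The arm moves only by the shell command python3 -m crank 'ROWS'. ROWS is JSON, a list of rows, each a list of 3 entries, a list of its own where there are three numbers: the turn, a rotation vector about the world's x, y, z in rad, then the shift along the world's x, y, z in cm, then the opening, from 0 (shut) to 1 (fully open). A call has 1 to 12 rows; each row is the pose to reach, as a shift and turn from the pose measured when the call began; what a row does not reach only later rows make up. A row lasts 1/10 s, in which the tool goes at most 50 mm and 8.59 degrees, less where a joint would pass 70% of its speed; a pose out of reach is approached as far as the arm can. A call with a gripper value outside its range is refused whole. The fingers move at their own pace and stop on an object; the grip force is fixed at half the most. Time passes only in rows, so rows that repeat a pose let the fingers close. It gives the time, the measured TCP pose, the force and the opening at its end, in the units of the state.
- get_obs(): the state, without advancing time (a new reading comes with each control period).
- get_image(name): name is "scene" or "top"; returns a dict with "color" (420x560x3 uint8, blue, green, red), "vfov" (degrees; the focal length in pixels is half the picture's height over the tangent of half this angle, whatever the lens; pixels are square), "cx", "cy" (the principal point, pixels), "R" (3x3) and "t" (3): a world point X has camera coordinates R X + t. Camera axes: x right, y down, z forward; pixel columns grow to the right and rows downward; lengths in mm; the calibration is good to about 2 mm. A picture is of the moment at which its call begins. There is no depth.
- job_done(): hands the job in, once; it reports no verdict.
The state is a dict: "time_s": time; "q": joint angles; "dq": joint speeds; "tau": joint torques, N m; "tool_pos": TCP position; "orientation": TCP orientation; "wrist_force": force on the tool from outside, world axes, zero at the start; "torque": the same for the moment, N m; "gripper_width": finger opening in mm.
Only numpy, scipy, OpenCV 4.12 (cv2) and the standard library are available. Lean on these libraries where they do the work, as an engineer would, in place of code of your own. Each camera call takes 0.05 s, during which the arm holds its last target.

TASK

The two reflex hammers were left in the blue tube rack after an examination. Hang each one handle-first in its own leaning ring stand, the orange big hammer in the wide orange ring and the green small one in the narrow green ring, let down until the collar under the head sits on the ring, and let go. Leave the sample tubes standing in the rack and do not shift or knock over the other things on the bench.

Things in the scene. Friction and masses are not known exactly. Their poses are not given: they have to be found in the camera images.
- big_hammer: Reflex hammer, orange handle, stands head-up in a rack hole, leaning up to 10 deg. Origin: centre of the handle's foot; z along the handle to the head. Handle 14 mm round, foot tapered over 11 mm; at 110 mm a steel collar, 26 mm across, 4 thick; neck 12 mm round; at 126 to 148 mm the head, steel block 24 x 20 x 22 mm (x,y,z), rubber buffer 19 mm across on each x end, 54 over all. Grip its y faces.
- big_hammer_collar (a point): Centre of the underside of the big hammer's collar, 110 mm from the foot: the face that catches on the ring.
- big_hammer_head (a point): Centre of the big hammer's head block, 137 mm from the foot.
- small_hammer: Reflex hammer, green handle, stands head-up in a rack hole, leaning up to 10 deg. Origin: centre of the handle's foot; z along the handle to the head. Handle 9 mm round, foot tapered over 11 mm; at 110 mm a steel collar, 21 mm across, 4 thick; neck 12 mm round; at 126 to 148 mm the head, steel block 22 x 16 x 22 mm (x,y,z), rubber buffer 15 mm across on each x end, 52 over all. Grip its y faces.
- small_hammer_collar (a point): Centre of the underside of the small hammer's collar, 110 mm from the foot: the face that catches on the ring.
- small_hammer_head (a point): Centre of the small hammer's head block, 137 mm from the foot.
- wide_stand_ring: The orange wide ring fixed on its stand, for the orange (big) hammer: a collar 24 mm long, bore 18 mm, outside 28 mm. Origin: centre of its upper (entry) face, 122 mm above the bench. z: bore axis, up out of the entry; it leans 25 deg from vertical to the stand's -x (roughly to the robot). Its post joins from below on the -x side; below the bore the way is free.
- narrow_stand_ring: The green narrow ring fixed on its stand, for the green (small) hammer: a collar 24 mm long, bore 13 mm, outside 22 mm. Origin: centre of its upper (entry) face, 122 mm above the bench. z: bore axis, up out of the entry; it leans 25 deg from vertical to the stand's -x (roughly to the robot). Its post joins from below on the -x side; below the bore the way is free.
- wide_stand: White base plate of the wide ring's stand, fixed, 90 x 70 mm, 12 mm high. Origin: underside centre. The ring's entry is 122 mm straight above it; a steel post (10 mm) rises 32 mm towards -x of the origin.
- narrow_stand: White base plate of the narrow ring's stand, fixed, same sizes as the wide one.
- tube_rack: Blue tube rack, fixed, 66 x 150 x 68 mm, origin underside centre. 2 rows (x = -14, +14 mm) of 5 square 20 mm holes (y = -52, -26, 0, 26, 52 mm), floor 3 mm above the bench. The hammers stand in two holes of the -x (near) row, foot on the floor.
- sample_tube_1: Sample tube with red cap, loose, 17 mm across, 92 mm tall, standing in the rack (cap top about 95 mm above the bench). Origin at its bottom. Leave it standing in the rack.
- sample_tube_4: Sample tube with purple cap, fixed, 17 mm across, 92 mm tall, standing in the rack (cap top about 95 mm above the bench). Origin at its bottom. Leave it standing in the rack.
- bottle_2: Amber dropper bottle, loose, 34 mm across, 102 mm tall, origin underside centre; stands between the rack and stands. Leave alone.
- bottle_3: Second amber dropper bottle, same size. Leave alone.
- sharps_bin: Yellow sharps bin with red top, fixed, 88 mm across, 186 mm tall, origin underside centre; behind the work. Leave alone.
- tablet_carton: Green and white tablet carton, fixed, 48 x 98 x 66 mm, origin underside centre; behind the work. Leave alone.
- sample_cup: Sample cup with red screw lid, fixed, 59 mm across, 63 mm tall, origin underside centre; on the right. Leave alone.
Things that resemble listed ones, but are neither listed nor needed, are in the scene too. Leave any brown look-alike of the narrow_stand alone.

How it is judged:
By the outcome, as a careful person would: the job done as asked, in the order asked, and still so for the second after the job is handed in, with the robot touching nothing.
It also fails if it takes over 66 s, if anything falls off the work surface, if the arm or the gripper's body presses on something with over 40 N, if the wrist force passes 120 N, or if a joint passes its speed limit or range.

## Working session

There is one attempt and no reset: what is moved stays moved. The work goes in short steps, Python scripts to look and compute and a shell command to move; the robot and the scene stay as the last step left them, time stands still between calls to the robot, and variables do not carry over. Pictures are saved under pics/ and viewed, and the job is handed in when it is done.

```bash
ls; mkdir -p pics
cat > h.py <<'E'
from plant import *
import numpy as np, cv2
from scipy.spatial.transform import Rotation as Ro
def grab(n):
    im=get_image(n); np.savez(f'{n}.npz',**im); return im
def load(n): 
    d=np.load(f'{n}.npz'); return {k:d[k] for k in d.files}
def fpx(im): return im['color'].shape[0]/2/np.tan(np.radians(float(im['vfov']))/2)
def ray(im,u,v):
    f=fpx(im); d=np.array([(u-im['cx'])/f,(v-im['cy'])/f,1.]); R=im['R']
    d=R.T@d; return -R.T@im['t'], d/np.linalg.norm(d)
def plane(im,u,v,z):
    c,d=ray(im,u,v); return c+d*(z-c[2])/d[2]
def proj(im,X):
    p=im['R']@np.asarray(X,float)+im['t']; f=fpx(im); return np.array([f*p[0]/p[2]+im['cx'],f*p[1]/p[2]+im['cy']])
def tri(a,ua,b,ub):
    c1,d1=ray(a,*ua); c2,d2=ray(b,*ub)
    A=np.stack([d1,-d2],1); s=np.linalg.lstsq(A,c2-c1,rcond=None)[0]
    p,q=c1+d1*s[0],c2+d2*s[1]; return (p+q)/2, np.linalg.norm(p-q)
E
python3 - <<'E'
from h import *
print(get_obs())
for n in('scene','top'):
    im=grab(n); cv2.imwrite(f'pics/{n}0.png',im['color']); print(n,im['vfov'],im['cx'],im['cy'],-im['R'].T@im['t'],im['R'].round(3).tolist())
E
```

```text
pics
{'time_s': 0.0, 'q': array([-1.26458829e+00,  3.51209731e-01,  1.65243940e+00,  3.03562664e-05,
        1.13909693e+00, -8.46081251e-02]), 'dq': array([ 0.002359  ,  0.00109154, -0.00111319,  0.0003298 ,  0.00055882,
        0.00136222]), 'tau': array([-4.65674475e-04, -4.97328472e+01, -2.85255772e+01,  6.98983320e-02,
        2.57775583e-02, -1.01386192e-04]), 'tool_pos': array([ 209.43933146, -508.18282817,  218.11012946]), 'orientation': array([ 9.80969587e-01,  1.94160595e-01, -5.00706619e-05, -5.74691570e-04]), 'wrist_force': array([-0.30685356,  0.93951667,  0.57960872]), 'torque': array([-0.00282905,  0.02161841,  0.0412621 ]), 'gripper_width': 92.89607582707198}
scene 48.28323248635994 279.41021469862443 207.76698890780554 [-557.60650433 -776.26179099  665.28914109] [[0.525, -0.851, 0.008], [-0.331, -0.213, -0.919], [0.784, 0.48, -0.394]]
top 48.27484191938105 278.1477359580932 210.92122313203225 [ 295.72424697  -84.12148388 1494.96453924] [[-0.022, -1.0, -0.001], [-0.984, 0.022, -0.176], [0.176, -0.003, -0.984]]
```

View pics/scene0.png

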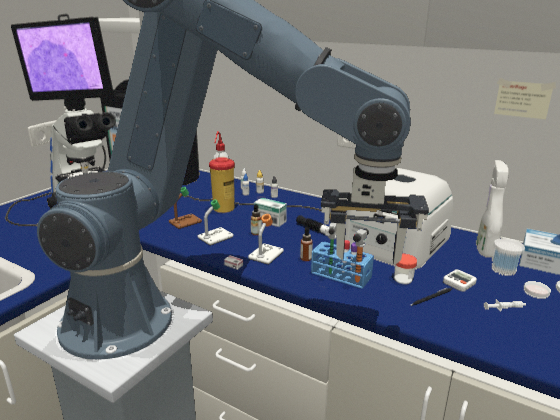

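View pics/top0.png

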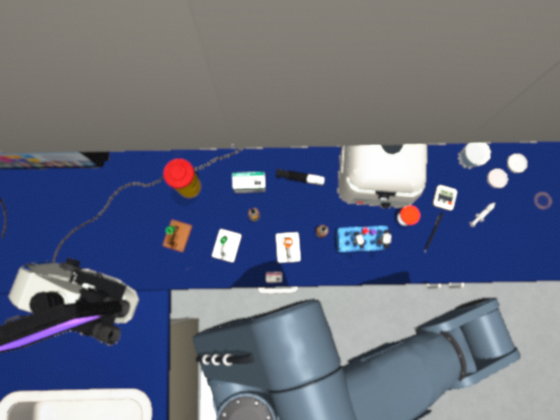

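The overview shows white stands at top (288,247) with an orange ring and (227,245) with a green ring. There is a brown look-alike at (177,235). The rack is at (364,239), with hammers and tubes in it. I'll zoom in on these.

Run:
```python
from h import *
t=load('top')['color'];s=load('scene')['color']
def up(i,x0,x1,y0,y1,k): return cv2.resize(i[y0:y1,x0:x1],None,fx=k,fy=k,interpolation=cv2.INTER_CUBIC)
cv2.imwrite('pics/t1.png',up(t,330,400,215,260,11))
cv2.imwrite('pics/t2.png',up(t,200,310,215,275,7))
cv2.imwrite('pics/s1.png',up(s,300,380,215,290,8))
cv2.imwrite('pics/s2.png',up(s,190,300,190,270,7))
```

```text
(no output)
```

View pics/t1.png

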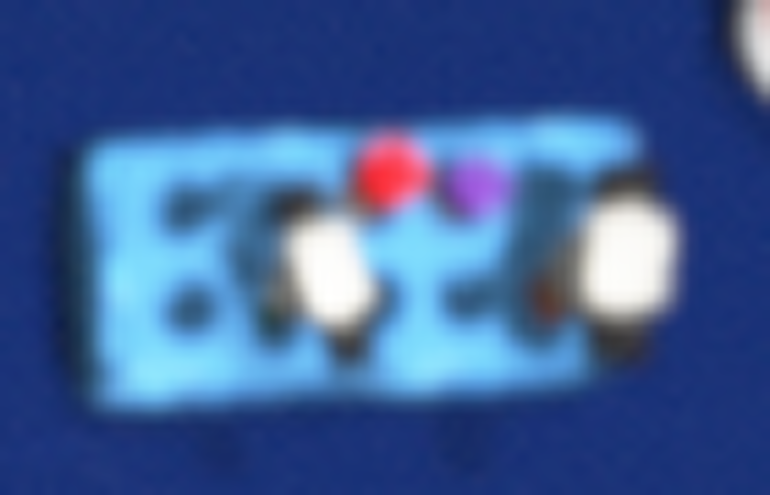

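View pics/t2.png

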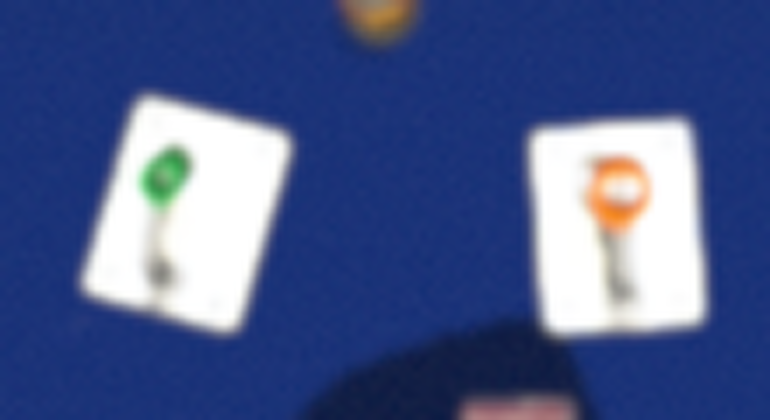

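View pics/s1.png

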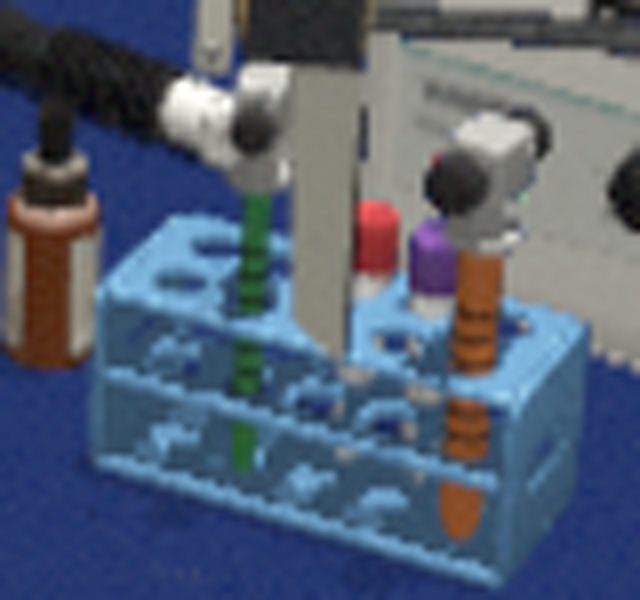

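View pics/s2.png

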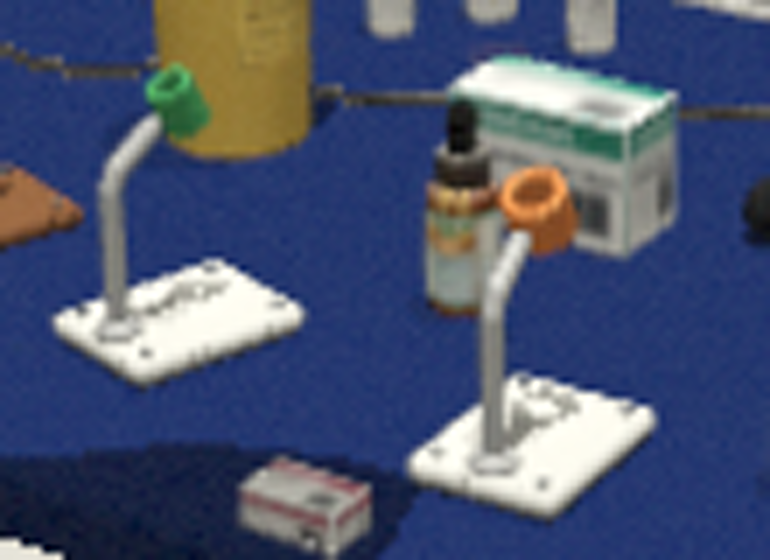

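Candidates:
- **Green ring:** white stand at top (227,245), or the brown-base look-alike at (177,235). I choose the white one.
- **Orange ring:** only one, at (288,247).
- **Hammers:** green handle at about (360,239) and orange handle at about (387,238). The black and white item at (300,177) is not a hammer.

The crops confirm these choices, so I'll measure now.

Run:
```python
from h import *
T=load('top');S=load('scene')
def hsv(i): return cv2.cvtColor(i,cv2.COLOR_BGR2HSV)
def blobs(im,lo,hi,box,mina=4):
    x0,x1,y0,y1=box; h=hsv(im['color'])
    m=cv2.inRange(h,lo,hi); k=np.zeros_like(m); k[y0:y1,x0:x1]=m[y0:y1,x0:x1]
    n,l,st,c=cv2.connectedComponentsWithStats(k)
    return [(c[i].round(2),st[i].tolist(),l==i) for i in range(1,n) if st[i,4]>=mina]
# stands in top
for nm,box in(('wide',(270,305,225,268)),('narrow',(208,246,225,268))):
    b=blobs(T,(0,0,120),(180,90,255),box,50)
    m=np.zeros(T['color'].shape[:2],np.uint8)
    for x in b: m|=x[2].astype(np.uint8)
    c=max(cv2.findContours(m,cv2.RETR_EXTERNAL,cv2.CHAIN_APPROX_NONE)[0],key=cv2.contourArea)
    r=cv2.minAreaRect(c); bp=cv2.boxPoints(r)
    W=np.array([plane(T,u,v,12) for u,v in bp])
    print(nm,'rect',r,'\n',W.round(1).tolist(),'ctr',W.mean(0).round(1),'sides',np.linalg.norm(W[1]-W[0]).round(1),np.linalg.norm(W[2]-W[1]).round(1))
    for a in(0,1):
        d=W[a+1]-W[a]; print('  ang',np.degrees(np.arctan2(d[1],d[0])).round(1),np.linalg.norm(d).round(1))
G=((40,120,50),(85,255,255)); O=((3,150,100),(18,255,255))
for nm,im,c,box in(('ringW top',T,O,(270,305,225,268)),('ringN top',T,G,(208,246,225,268)),('ringW sc',S,O,(255,280,205,235)),('ringN sc',S,G,(205,225,190,215)),
  ('hG sc',S,G,(320,350,235,280)),('hO sc',S,O,(350,370,240,290)),('head top',T,((0,0,190),(180,60,255)),(350,400,225,255)),('head sc',S,((0,0,150),(180,60,255)),(325,340,220,242)),('head sc',S,((0,0,140),(180,60,255)),(353,370,226,248))):
    for x in blobs(im,*c,box): print(nm,x[0],x[1])
# rack
b=blobs(T,(90,100,190),(110,255,255),(330,400,215,260),50)
m=np.zeros(T['color'].shape[:2],np.uint8)
for x in b: m|=x[2].astype(np.uint8)
c=max(cv2.findContours(m,cv2.RETR_EXTERNAL,cv2.CHAIN_APPROX_NONE)[0],key=cv2.contourArea)
r=cv2.minAreaRect(c);W=np.array([plane(T,u,v,68) for u,v in cv2.boxPoints(r)]);print('rack',r,W.round(1).tolist(),W.mean(0))
```

```text
wide rect ((287.609130859375, 247.02792358398438), (30.921218872070312, 24.580232620239258), 85.91438293457031) 
 [[492.0, -74.5, 12.0], [495.8, -152.8, 12.0], [397.7, -156.8, 12.0], [393.9, -79.4, 12.0]] ctr [ 444.9 -115.9   12. ] sides 78.4 98.3
  ang -87.2 78.4
  ang -177.7 98.3
narrow rect ((226.216552734375, 245.06369018554688), (24.717769622802734, 31.151161193847656), 16.389541625976562) 
 [[420.1, 130.2, 12.0], [514.8, 102.4, 12.0], [490.7, 26.8, 12.0], [396.4, 55.4, 12.0]] ctr [455.5  78.7  12. ] sides 98.8 79.3
  ang -16.3 98.8
  ang -107.7 79.3
ringW top [287.5 238.5] [286, 238, 4, 2, 6]
ringW top [287.15 244.92] [285, 243, 6, 4, 13]
ringN top [224.29 238.43] [223, 237, 3, 4, 7]
ringN top [221.67 241.33] [221, 240, 3, 3, 6]
ringW sc [266.6  219.56] [261, 214, 11, 12, 85]
ringN sc [214.71 204.43] [211, 201, 8, 9, 51]
hG sc [331.32 246.14] [330, 240, 4, 14, 37]
hG sc [330.36 260.86] [329, 258, 4, 6, 14]
hG sc [329.88 270.25] [329, 268, 3, 6, 16]
hO sc [359.08 251.72] [357, 247, 5, 10, 40]
hO sc [358.91 258.73] [357, 258, 5, 3, 11]
hO sc [357.96 268.5 ] [356, 265, 5, 7, 24]
hO sc [356.88 278.38] [355, 276, 5, 6, 24]
head top [359.62 238.94] [356, 235, 8, 9, 52]
head top [386.48 238.03] [383, 234, 8, 9, 63]
head sc [329.27 227.29] [325, 223, 11, 12, 55]
head sc [366.29 238.79] [360, 226, 10, 22, 98]
head sc [359.34 231.26] [353, 228, 14, 8, 58]
rack ((349.5, 239.0), (24.0, 23.0), 90.0) [[497.1, -271.2, 68.0], [495.5, -341.8, 68.0], [421.8, -337.9, 68.0], [423.4, -267.8, 68.0]] [ 459.44325242 -304.6865715    68.        ]
```

```bash
cat > st.py <<'E'
from h import *
def ringpts(o,yaw,rad,s=0,n=24):
    x=np.array([np.cos(yaw),np.sin(yaw),0]); y=np.array([-x[1],x[0],0]); a=np.radians(25)
    z=-np.sin(a)*x+np.cos(a)*np.array([0,0,1]); e=np.cross(y,z)
    c=np.array([o[0],o[1],122.])+s*z
    return c,z,[c+rad*(np.cos(t)*e+np.sin(t)*y) for t in np.linspace(0,2*np.pi,n)]
def basepts(o,yaw,z=12):
    R=np.array([[np.cos(yaw),-np.sin(yaw)],[np.sin(yaw),np.cos(yaw)]])
    return [np.r_[np.array(o)+R@np.array(p),z] for p in[(45,35),(-45,35),(-45,-35),(45,-35),(45,35)]]
def draw(im,curves,box,k):
    x0,x1,y0,y1=box
    i=cv2.resize(im['color'][y0:y1,x0:x1],None,fx=k,fy=k,interpolation=cv2.INTER_CUBIC)
    for c,col in curves:
        p=np.array([((proj(im,X)-[x0,y0])+.5)*k for X in c]).round().astype(np.int32)
        cv2.polylines(i,[p],False,col,1)
    return i
E
python3 - <<'E'
from st import *
T=load('top');S=load('scene')
W=((445,-116),np.radians(2.5),14,9); N=((455.5,78.7),np.radians(-17),11,6.5)
C=[]
for o,y,ro,ri in(W,N):
    C+=[(basepts(o,y),(0,0,255)),(ringpts(o,y,ro)[2],(255,0,255)),(ringpts(o,y,ri)[2],(255,255,0)),(ringpts(o,y,ro,-24)[2],(255,0,255))]
cv2.imwrite('pics/o_s.png',draw(S,C,(190,300,190,270),7)); cv2.imwrite('pics/o_t.png',draw(T,C,(205,310,225,270),7))
E
```

```text
(no output)
```

View pics/o_s.png

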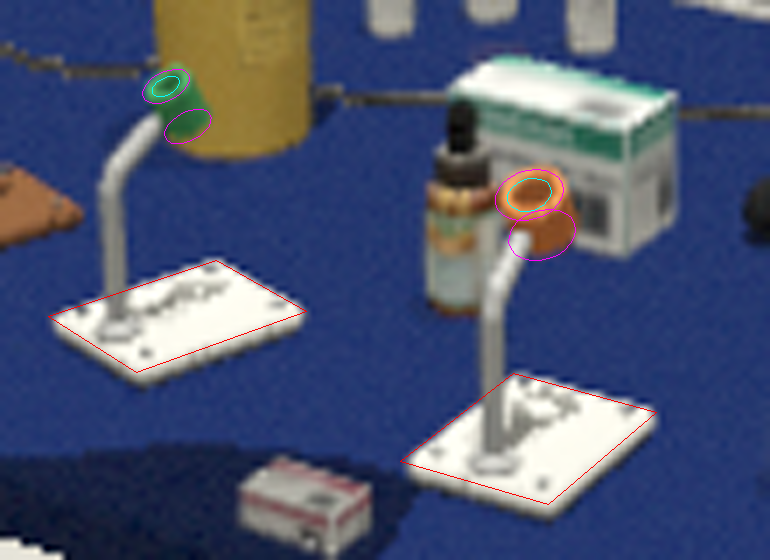

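View pics/o_t.png

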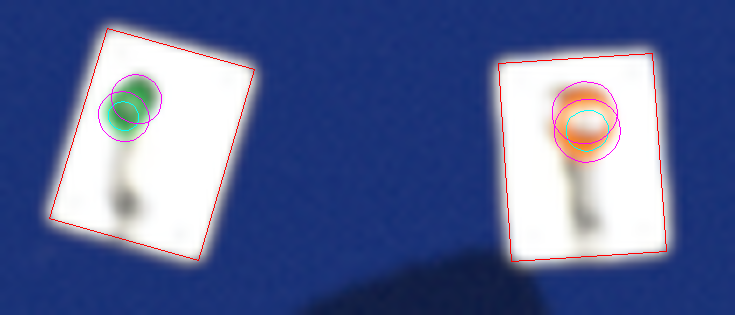

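Run:
```python
from st import *
T=load('top');S=load('scene')
for nm,ht,foot in(('G',(359.62,238.94),(329.6,273.5)),('O',(386.48,238.03),(356.6,282))):
    H=plane(T,*ht,143); F=plane(S,*foot,3)
    d=H-F; print(nm,H.round(1),F.round(1),'len',np.linalg.norm(d).round(1),'lean',np.degrees(np.arccos(d[2]/np.linalg.norm(d))).round(1), 'az',np.degrees(np.arctan2(d[1],d[0])).round(1))
    print('head proj in scene',proj(S,H).round(1))
# rack top corners from t1 crop (11x, origin 330,215), z=68
for u,v in((88,140),(640,118),(100,408),(600,385)):
    print(plane(T,330+u/11-.5,215+v/11-.5,68).round(1))
for u,v in((192,205),(192,308),(468,300),(395,172),(480,185)):
    print('hole',plane(T,330+u/11-.5,215+v/11-.5,68 if u<300 or u>460 and v>200 else 95).round(1))
i=T['color'][215:260,330:400];print(i.shape)
# brighter view of heads
i=cv2.resize(T['color'][225:256,345:400],None,fx=14,fy=14,interpolation=cv2.INTER_CUBIC);cv2.imwrite('pics/t3.png',i)
i=cv2.resize(S['color'][220:290,310:380],None,fx=8,fy=8,interpolation=cv2.INTER_CUBIC);cv2.imwrite('pics/s3.png',i)
```

```text
G [ 450.2 -322.4  143. ] [ 450.  -321.2    3. ] len 140.0 lean 0.5 az -82.5
head proj in scene [332.8 226.9]
O [ 451.1 -400.4  143. ] [ 449.5 -400.     3. ] len 140.0 lean 0.7 az -14.6
head proj in scene [361.1 234. ]
[ 496.5 -269.6   68. ]
[ 499.2 -424.2   68. ]
[ 421.5 -269.6   68. ]
[ 424.8 -408.3   68. ]
hole [ 477.5 -297.8   68. ]
hole [ 448.7 -296.4   68. ]
hole [ 449.2 -373.1   68. ]
hole [ 481.9 -349.7   95. ]
hole [ 477.8 -372.8   95. ]
(45, 70, 3)
```

View pics/t3.png

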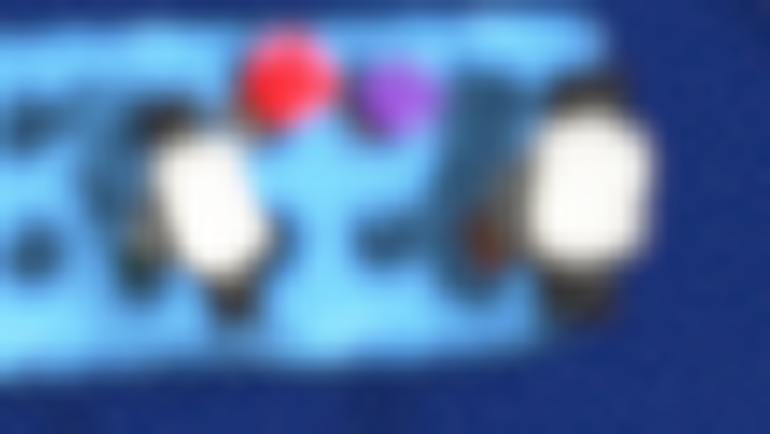

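View pics/s3.png

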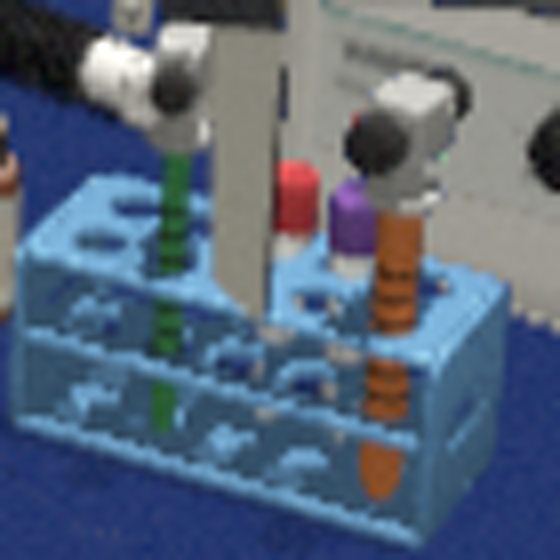

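Run:
```python
from st import *
T=load('top');S=load('scene')
c=lambda u,v:(345+u/14-.5,225+v/14-.5)
for nm,p in(('O under',(487,245)),('G under',(140,270))):
    for z in(70,85,100): print(nm,z,plane(T,*c(*p),z).round(1))
for nm,a,b in(('O',(592,85),(578,300)),('G',(165,115),(235,305))):
    A=plane(T,*c(*a),137);B=plane(T,*c(*b),137);d=A-B;print(nm,A.round(1),B.round(1),'mid',((A+B)/2).round(1),'len',np.linalg.norm(d).round(1),'az',np.degrees(np.arctan2(d[1],d[0])).round(1))
# scene: buffer near ends centres & block, crop s3 (8x,310,220)
e=lambda u,v:(310+u/8-.5,220+v/8-.5)
cv=[]
for F,H,az in(((450,-321.2,3),(450.2,-322.4),20),((449.5,-400,3),(451.1,-400.4),-3)):
    F=np.array(F,float);H=np.r_[H,143];z=(H-F)/np.linalg.norm(H-F)
    x=np.array([np.cos(np.radians(az)),np.sin(np.radians(az)),0]);x-=z*(x@z);x/=np.linalg.norm(x);y=np.cross(z,x)
    C=F+137*z; cv+=[([F,F+148*z],(0,0,255)),([C-27*x,C+27*x],(255,0,255)),([C-10*y,C+10*y],(255,255,0))]
    print('buffer near end scene',proj(S,C-27*x),'far',proj(S,C+27*x))
    t=np.linspace(0,2*np.pi,20); cv.append(([F+110*z+12*(np.cos(q)*x+np.sin(q)*y) for q in t],(0,255,255)))
cv2.imwrite('pics/hs.png',draw(S,cv,(310,380,220,290),8));cv2.imwrite('pics/ht.png',draw(T,cv,(345,400,225,256),14))
```

```text
O under 70 [ 447.8 -394.8   70. ]
O under 85 [ 446.2 -391.5   85. ]
O under 100 [ 444.6 -388.2  100. ]
G under 70 [ 444.  -318.9   70. ]
G under 85 [ 442.5 -316.4   85. ]
G under 100 [ 440.9 -313.9  100. ]
O [ 473.6 -404.1  137. ] [ 428.8 -398.4  137. ] mid [ 451.2 -401.2  137. ] len 45.2 az -7.3
G [ 469.3 -314.7  137. ] [ 429.3 -327.2  137. ] mid [ 449.3 -321.   137. ] len 41.9 az 17.3
buffer near end scene [331.64540913 232.46228769] far [333.71777655 223.61977535]
buffer near end scene [356.1993843  238.93520885] far [365.55756803 231.339537  ]
```

View pics/hs.png

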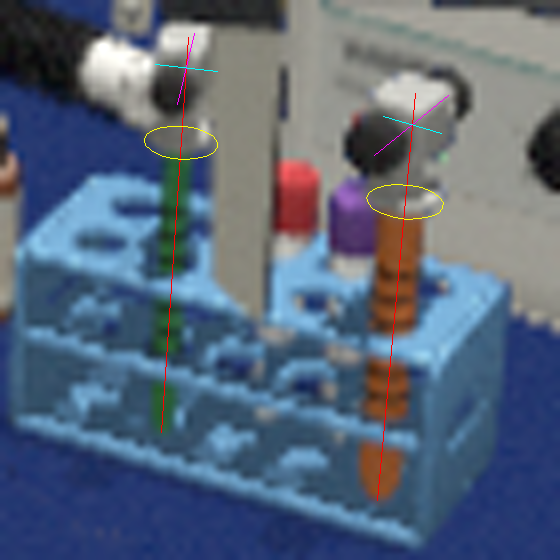

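View pics/ht.png

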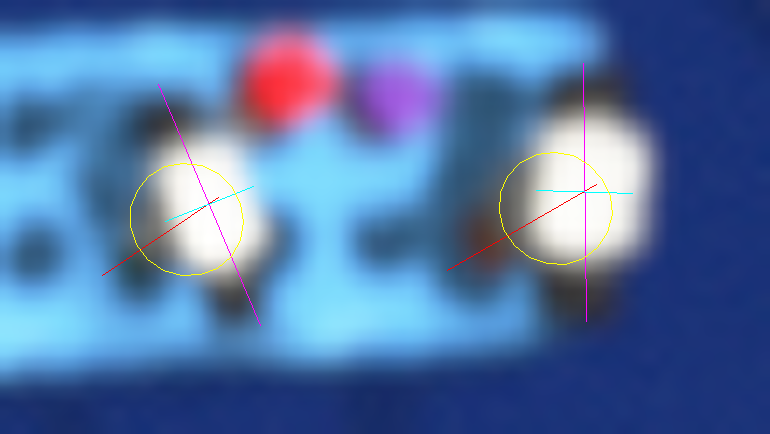

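The projected axes match both views: orange head at about (451,-400.5,140) with yaw -5°, green head at about (450,-322,140) with yaw +19°, both nearly upright. I'll move above the orange hammer.

```bash
python3 -m crank '[[[0,0,-0.15],[5,2,-1],0.5],[[0,0,-0.3],[10,4.5,-1.8],0.5],[[0,0,-0.45],[14,6.5,-1.8],0.5],[[0,0,-0.478],[19,8.5,-1.8],0.5],[[0,0,-0.478],[24.2,10.8,-1.8],0.5],[[0,0,-0.478],[24.2,10.8,-1.8],0.5],[[0,0,-0.478],[24.2,10.8,-1.8],0.5],[[0,0,-0.478],[24.2,10.8,-1.8],0.5],[[0,0,-0.478],[24.2,10.8,-1.8],0.5]]'
python3 - <<'E'
from h import *
o=get_obs();M=Ro.from_quat(o['orientation']).as_matrix();print(o['tool_pos'],M.round(3),o['gripper_width'],o['time_s'])
T=grab('top');S=grab('scene')
a=cv2.resize(T['color'][215:265,340:415],None,fx=8,fy=8,interpolation=cv2.INTER_CUBIC)
b=cv2.resize(S['color'][180:290,310:390],None,fx=5,fy=5,interpolation=cv2.INTER_CUBIC)
cv2.imwrite('pics/a1.png',a);cv2.imwrite('pics/b1.png',b)
E
```

```text
time_s: 1.0
tool_pos: [450.5, -400.6, 200.0]
orientation: [0.999, -0.044, -0.0, -0.001]
wrist_force: [0.2, -0.8, -0.1]
gripper_width: 46.3
[ 450.4901889  -400.64880743  199.97055479] [[ 0.996 -0.088 -0.   ]
 [-0.088 -0.996  0.001]
 [-0.    -0.001 -1.   ]] 46.27449986163483 1.0
```

View pics/a1.png

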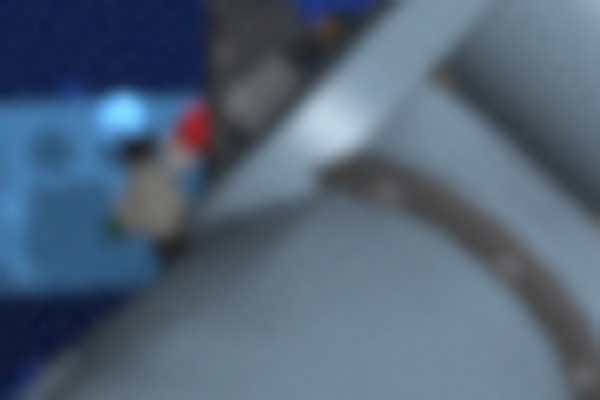

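View pics/b1.png

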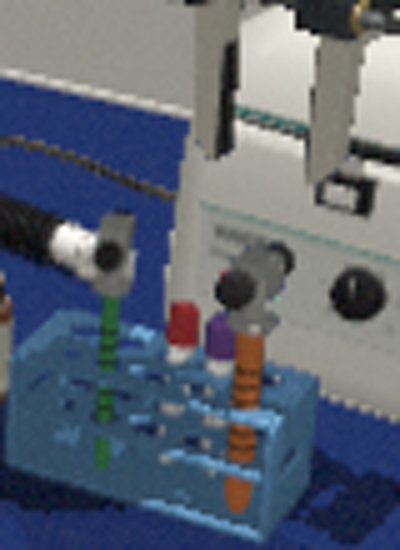

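The scene view shows both fingers straddling the orange head, with tips at crop (215,155) and (318,182). Next I check how far the camera projection is off the arm's own position.

```bash
python3 - <<'E'
from st import *
S=load('scene')
P=np.array([450.5,-400.6,200.]);Y=np.array([-.088,-.996,0]);X=np.array([.996,-.088,0])
e=lambda p:((p-[310,180])+.5)*5
for s in(-1,1):
  for x in(-7.5,7.5):
    for g in (23.1,40.6): print(s,x,g,e(proj(S,P+s*Y*g+X*x)).round())
print('head',e(proj(S,[451,-400.5,140])),'nearbuf',e(proj(S,np.array([451,-400.5,140])-27*X)),'far',e(proj(S,np.array([451,-400.5,140])+27*X)))
for s in(-1,1):
  for x in (-12,12): print(e(proj(S,np.array([451,-400.5,151])+s*Y*10+x*X)))
x=np.array([.946,.326,0]);C=np.array([450.2,-322.4,140]);print('G',e(proj(S,C-26*x)),[e(proj(S,C+[0,0,11]+a*11*x+b*8*np.array([-.326,.946,0]))).round() for a in(-1,1) for b in(-1,1)])
E
python3 - <<'E'
import cv2
b=cv2.imread('pics/b1.png');cv2.imwrite('pics/b2.png',cv2.resize(b[180:520,60:330],None,fx=1.7,fy=1.7))
E
```

```text
-1 -7.5 23.1 [218. 162.]
-1 -7.5 40.6 [187. 154.]
-1 7.5 23.1 [232. 153.]
-1 7.5 40.6 [201. 145.]
1 -7.5 23.1 [302. 186.]
1 -7.5 40.6 [335. 195.]
1 7.5 23.1 [316. 176.]
1 7.5 40.6 [349. 185.]
head [257.45393605 277.93925031] nearbuf [231.84678553 297.29673377] far [282.20821692 259.2264856 ]
[229.92063951 261.25205528]
[252.51965153 244.72830285]
[265.9103442  272.12653203]
[288.17709676 255.28545567]
G [110.09956645 263.81201785] [array([130., 234.]), array([ 99., 230.]), array([135., 216.]), array([104., 213.])]
```

View pics/b2.png

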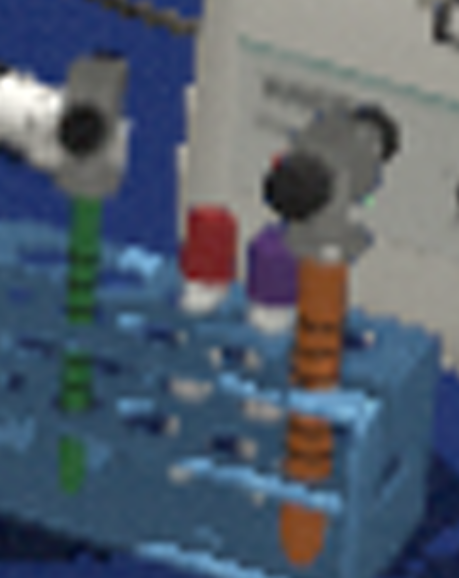

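```bash
python3 -m crank '[[[0,0,0],[0.1,0,-4],0.5],[[0,0,0],[0.1,0,-7.6],0.5],[[0,0,0],[0.1,0,-7.6],0.5],[[0,0,0],[0.1,0,-7.6],0],[[0,0,0],[0.1,0,-7.6],0],[[0,0,0],[0.1,0,-7.6],0],[[0,0,0],[0.1,0,-7.6],0],[[0,0,0],[0.1,0,-7.6],0],[[0,0,0],[0.1,0,-7.6],0]]'
python3 - <<'E'
from h import *
print(get_obs()['gripper_width'])
S=grab('scene')
b=cv2.resize(S['color'][180:290,310:390],None,fx=5,fy=5,interpolation=cv2.INTER_CUBIC)
cv2.imwrite('pics/b3.png',b)
E
```

```text
time_s: 2.0
tool_pos: [452.0, -401.2, 125.5]
orientation: [0.999, -0.044, 0.001, 0.0]
wrist_force: [-0.1, 1.0, 7.4]
gripper_width: 19.6
19.617550644941648
```

View pics/b3.png

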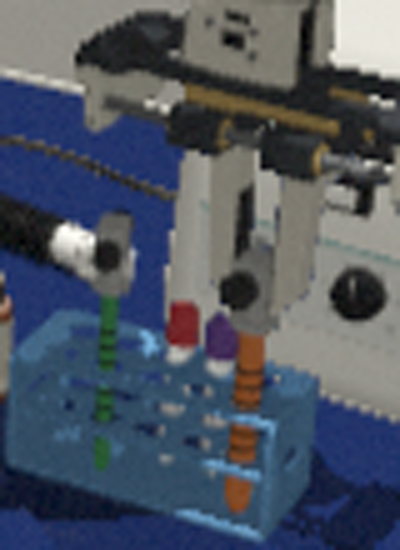

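The width of 19.6 mm matches the 20 mm block, so it's gripped. I'll lift it.

```bash
python3 -m crank '[[[0,0,0],[0,0,2],0],[[0,0,0],[0,0,5],0],[[0,0,0],[0,0,10],0],[[0,0,0],[0,0,15],0],[[0,0,0],[0,0,15],0],[[0,0,0],[0,0,15],0]]'
python3 - <<'E'
from h import *
o=get_obs();print(o['gripper_width'],o['wrist_force'])
R=Ro.from_quat(o['orientation']).as_matrix()
yaw=np.radians(2.5);a=np.radians(25)
x=np.array([np.cos(yaw),np.sin(yaw),0]);y=np.array([-x[1],x[0],0]);z=-np.sin(a)*x+np.cos(a)*np.array([0,0,1])
Rt=np.stack([np.cross(-y,-z),-y,-z],1)
print('rotvec',Ro.from_matrix(Rt@R.T).as_rotvec())
E_=np.array([445.5,-117,122])
tcp=E_+z*(40+119.5); print('tcp target',tcp,'shift cm',(tcp-o['tool_pos'])/10, 'pos',o['tool_pos'])
S=grab('scene')
cv2.imwrite('pics/b4.png',cv2.resize(S['color'][120:290,290:400],None,fx=4,fy=4,interpolation=cv2.INTER_CUBIC))
E
```

```text
time_s: 2.65
tool_pos: [452.1, -401.3, 276.2]
orientation: [0.999, -0.044, 0.001, 0.001]
wrist_force: [0.5, 0.2, -2.5]
gripper_width: 19.8
19.831537240230105 [ 0.48245669  0.23587781 -2.49496315]
rotvec [-0.00857566 -0.43378301  0.13040157]
tcp target [ 378.15654436 -119.94027877  266.55609203] shift cm [-7.39108921 28.13113789 -0.96588551] pos [ 452.06743651 -401.25165769  276.21494715]
```

View pics/b4.png

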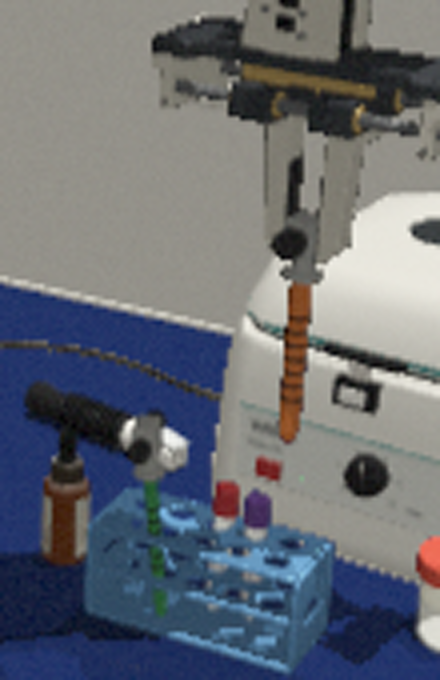

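```bash
python3 -m crank '[[[0,-0.05,0.02],[-1.5,4.7,0.5],0],[[-0.002,-0.15,0.05],[-3,9.4,0.5],0],[[-0.004,-0.25,0.08],[-4.5,14,1],0],[[-0.006,-0.35,0.11],[-6,18.5,1.5],0],[[-0.009,-0.434,0.13],[-7.5,23,1.8],0],[[-0.009,-0.434,0.13],[-8.7,27,1.8],0],[[-0.009,-0.434,0.13],[-8.7,28.1,1.8],0],[[-0.009,-0.434,0.13],[-8.7,28.1,1.8],0],[[-0.009,-0.434,0.13],[-8.7,28.1,1.8],0],[[-0.009,-0.434,0.13],[-8.7,28.1,1.8],0]]'
python3 - <<'E'
from st import *
o=get_obs();print(o['gripper_width'],o['wrist_force'],o['dq'].round(3));M=Ro.from_quat(o['orientation']).as_matrix();print(M.round(3))
P=o['tool_pos'];C=[([P,P+M[:,2]*119.5],(0,0,255))]
T=grab('top');S=grab('scene')
W=((445.5,-117),np.radians(2.5))
C+=[(ringpts(*W,14)[2],(255,0,255)),([ringpts(*W,14)[0],ringpts(*W,14,120)[0]],(0,255,255))]
cv2.imwrite('pics/b5.png',draw(S,C,(220,310,130,250),5));cv2.imwrite('pics/a5.png',cv2.resize(T['color'][200:290,240:340],None,fx=6,fy=6,interpolation=cv2.INTER_CUBIC))
cv2.imwrite('pics/b5r.png',draw(S,[],(220,310,130,250),5))
E
```

```text
time_s: 3.7
tool_pos: [364.8, -120.5, 292.1]
orientation: [0.976, 0.021, 0.215, -0.006]
wrist_force: [-0.4, -1.5, -1.7]
gripper_width: 19.9
19.87558965636471 [-0.42181219 -1.50322772 -1.74883556] [-0.005  0.    -0.001 -0.001  0.001  0.003]
[[ 0.907  0.043  0.419]
 [ 0.038 -0.999  0.02 ]
 [ 0.42  -0.002 -0.908]]
```

View pics/b5.png

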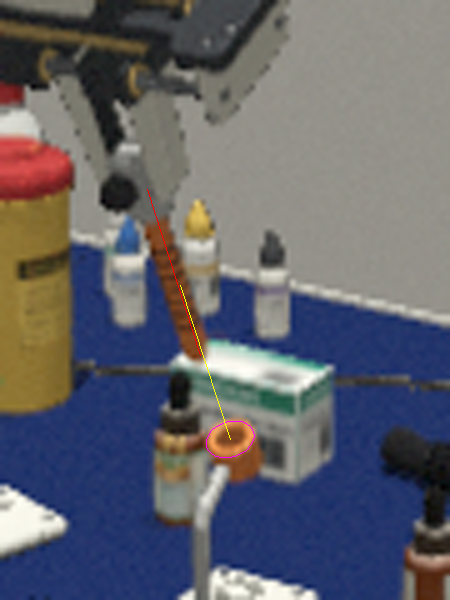

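View pics/b5r.png

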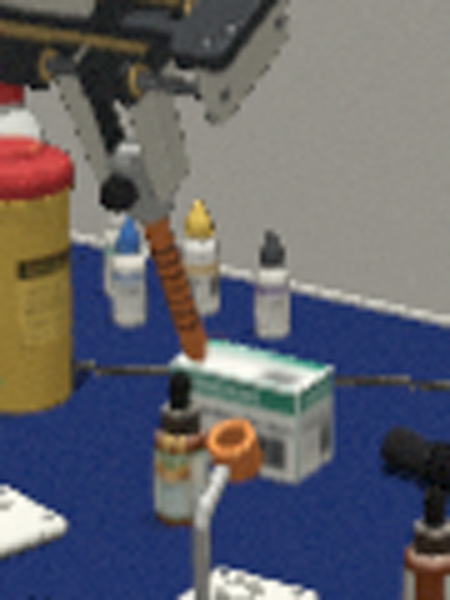

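View pics/a5.png

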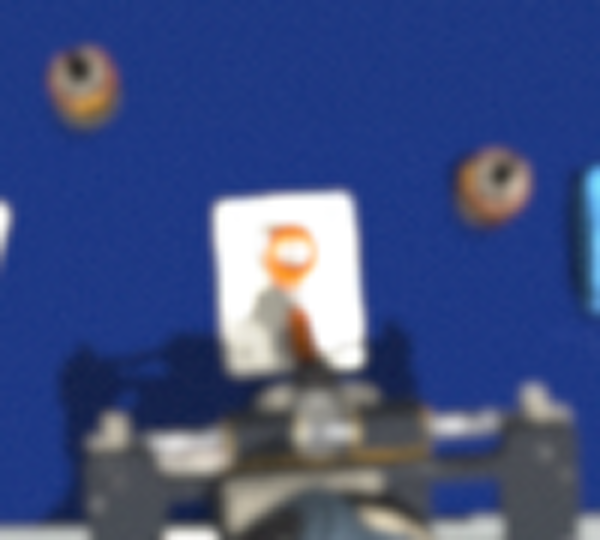

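```bash
cat > ax.py <<'E'
from st import *
def hmask(im,box,lo,hi):
    x0,x1,y0,y1=box; m=cv2.inRange(cv2.cvtColor(im['color'],cv2.COLOR_BGR2HSV),lo,hi); k=np.zeros_like(m);k[y0:y1,x0:x1]=m[y0:y1,x0:x1]; return k
def lineof(im,mask,wt=None):
    v,u=np.nonzero(mask); p=np.stack([u,v],1).astype(np.float32)
    vx,vy,cx,cy=cv2.fitLine(p,cv2.DIST_L2,0,.01,.01).ravel()
    return np.array([cx,cy]),np.array([vx,vy]),len(p),p
def planen(im,c,d):
    c0,a=ray(im,*(c-10*d));_,b=ray(im,*(c+10*d));n=np.cross(a,b);return c0,n/np.linalg.norm(n)
def axis(S,ls,T,lt):
    cs,ns=planen(S,*ls);ct,nt=planen(T,*lt)
    d=np.cross(ns,nt);d/=np.linalg.norm(d); d*=np.sign(d[2])
    A=np.stack([ns,nt,d]);p=np.linalg.solve(A,[ns@cs,nt@ct,0]);return p,d
E
python3 - <<'E'
from ax import *
T=load('top');S=load('scene')
lo,hi=(2,110,50),(20,255,255)
ms=hmask(S,(246,264,172,204),lo,hi); mt=hmask(T,(284,298,249,262),lo,hi)
ls=lineof(S,ms);lt=lineof(T,mt);print(ls[:3],lt[:3])
print(ms[172:204,246:264].astype(int)//255 @ np.ones(18,int)); print((mt[247:264,284:298]//255))
p,d=axis(S,ls[:2],T,lt[:2]);print('axis',d)
# foot end in scene
t=((ls[3]-ls[0])@ls[1]);print('end',ls[0]+ls[1]*t.max(),ls[0]+ls[1]*t.min())
W=((445.5,-117),np.radians(2.5));c,z,_=ringpts(*W,14);print('ringz',z,'angle',np.degrees(np.arccos(d@z)))
for q in(c+z*70,c+z*150): print('at',q, 'axis pt',(p+d*((q[2]-p[2])/d[2])))
M=Ro.from_quat(get_obs()['orientation']).as_matrix();print('axis in tool',M.T@d)
E
```

```text
(array([254.78519, 187.14815], dtype=float32), array([0.30153793, 0.9534542 ], dtype=float32), 135) (array([289.52173, 255.34782], dtype=float32), array([0.2541864, 0.9671553], dtype=float32), 23)
[0 0 3 5 5 6 5 5 6 5 5 5 5 5 5 5 5 5 5 5 5 4 5 5 5 5 5 4 4 3 0 0]
[[0 0 0 0 0 0 0 0 0 0 0 0 0 0]
 [0 0 0 0 0 0 0 0 0 0 0 0 0 0]
 [0 0 0 0 0 0 0 0 0 0 0 0 0 0]
 [0 0 0 0 0 0 0 0 0 0 0 0 0 0]
 [0 0 0 0 0 0 0 0 0 0 0 0 0 0]
 [0 0 0 0 1 1 1 0 0 0 0 0 0 0]
 [0 0 0 0 1 1 1 0 0 0 0 0 0 0]
 [0 0 0 0 1 1 1 0 0 0 0 0 0 0]
 [0 0 0 0 1 1 1 0 0 0 0 0 0 0]
 [0 0 0 0 0 1 1 1 0 0 0 0 0 0]
 [0 0 0 0 0 1 1 1 0 0 0 0 0 0]
 [0 0 0 0 0 1 1 1 0 0 0 0 0 0]
 [0 0 0 0 0 0 1 1 0 0 0 0 0 0]
 [0 0 0 0 0 0 0 0 0 0 0 0 0 0]
 [0 0 0 0 0 0 0 0 0 0 0 0 0 0]
 [0 0 0 0 0 0 0 0 0 0 0 0 0 0]
 [0 0 0 0 0 0 0 0 0 0 0 0 0 0]]
axis [-0.46007947 -0.06876691  0.88521071]
end [259.2418  201.23979] [250.66089 174.10724]
ringz [-0.42221602 -0.01843435  0.90630779] angle 3.8064917054628196
at [ 415.9448784  -118.29040448  185.44154509] axis pt [ 417.23346639 -113.75130267  185.44154509]
at [ 382.16759658 -119.76515245  257.94616806] axis pt [ 379.54990923 -119.38376855  257.94616806]
axis in tool [-0.0481029   0.04705058 -0.99773361]
```

Run:
```python
from ax import *
T=load('top');S=load('scene')
W=((445.5,-117),np.radians(2.5));c,z,_=ringpts(*W,14)
o=get_obs();P=o['tool_pos'];M=Ro.from_quat(o['orientation']).as_matrix();t=-M[:,2]
for s in(0,70,100,130): print('ring axis',s,'T',proj(T,c+z*s).round(2),'S',proj(S,c+z*s).round(2))
for s in(-119.5,-80,-40): print('tool axis',s,'T',proj(T,P+t*s).round(2),'S',proj(S,P+t*s).round(2))
ls=np.array([254.785,187.148]),np.array([.3015,.9535]);lt=np.array([289.52,255.35]),np.array([.254,.967])
for v in(175,201): print('S',ls[0]+ls[1]*(v-ls[0][1])/ls[1][1])
for v in(251,259): print('T',lt[0]+lt[1]*(v-lt[0][1])/lt[1][1])
# ring: scene and top ring measured
cv2.imwrite('pics/rs.png',cv2.resize(S['color'][208:230,255:280],None,fx=24,fy=24,interpolation=cv2.INTER_CUBIC))
cv2.imwrite('pics/rt.png',cv2.resize(T['color'][230:268,270:308],None,fx=15,fy=15,interpolation=cv2.INTER_CUBIC))
```

```text
ring axis 0 T [288.68 242.94] S [265.44 217.28]
ring axis 70 T [289.9  250.98] S [259.76 199.82]
ring axis 100 T [290.46 254.69] S [257.19 191.91]
ring axis 130 T [291.05 258.56] S [254.54 183.74]
tool axis -119.5 T [289.83 251.43] S [259.49 200.51]
tool axis -80 T [290.59 256.31] S [256.12 190.04]
tool axis -40 T [291.41 261.56] S [252.56 178.96]
S [250.94376036 175.        ]
S [259.16505034 201.        ]
T [288.377394 251.      ]
T [290.47873837 259.        ]
```

View pics/rs.png

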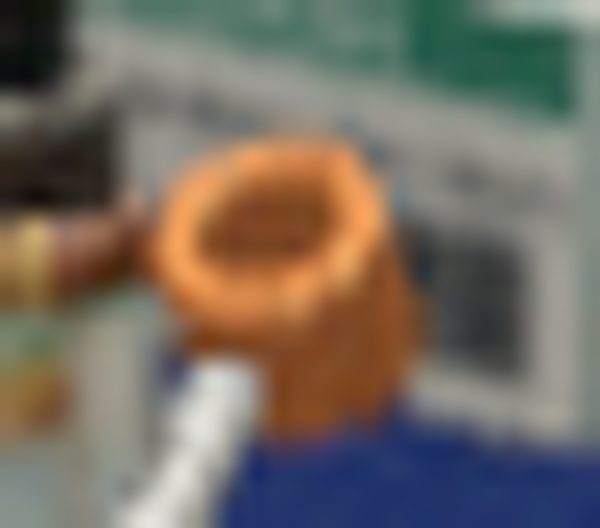

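View pics/rt.png

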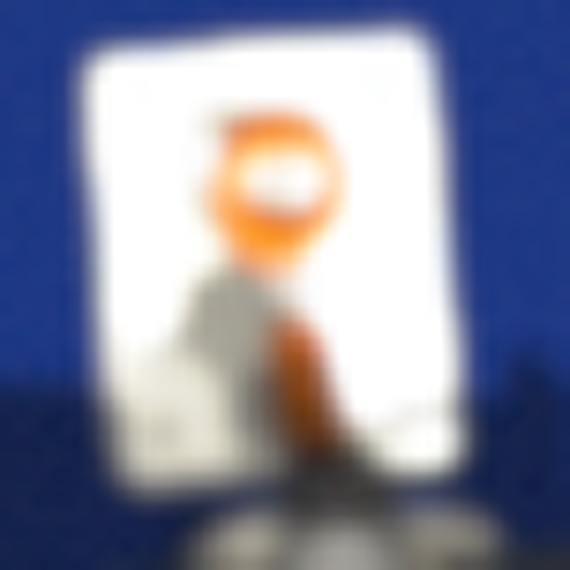

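The ring in the scene is at (265.7,217.0), predicted (265.4,217.3). The handle line is within 0.5 px of the tool axis. I'll apply a small correction (about 1 mm) and enter the bore.

```bash
python3 -m crank '[[[0,0,0],[0.95,0,-1.75],0],[[0,0,0],[1.8,0,-3.6],0],[[0,0,0],[2.65,0.05,-5.4],0],[[0,0,0],[3.1,0.05,-6.3],0],[[0,0,0],[3.45,0.1,-7.1],0],[[0,0,0],[3.7,0.1,-7.65],0],[[0,0,0],[3.7,0.1,-7.65],0]]'
python3 - <<'E'
from st import *
o=get_obs();print(o['wrist_force'],o['torque'])
S=grab('scene');T=grab('top')
a=draw(S,[],(230,290,150,235),7);b=draw(T,[],(260,310,225,280),8);b=cv2.resize(b,(int(b.shape[1]*.9),int(b.shape[0]*.9)))
h=max(a.shape[0],b.shape[0]);c=np.zeros((h,a.shape[1]+b.shape[1],3),np.uint8);c[:a.shape[0],:a.shape[1]]=a;c[:b.shape[0],a.shape[1]:]=b
cv2.imwrite('pics/i1.png',c[:600,:800])
E
```

```text
time_s: 4.5
tool_pos: [401.9, -119.6, 215.5]
orientation: [0.976, 0.021, 0.215, -0.006]
wrist_force: [0.9, -0.0, -0.8]
gripper_width: 19.1
[ 0.87723307 -0.03095653 -0.78915991] [0.10204198 0.07127396 0.00017717]
```

View pics/i1.png

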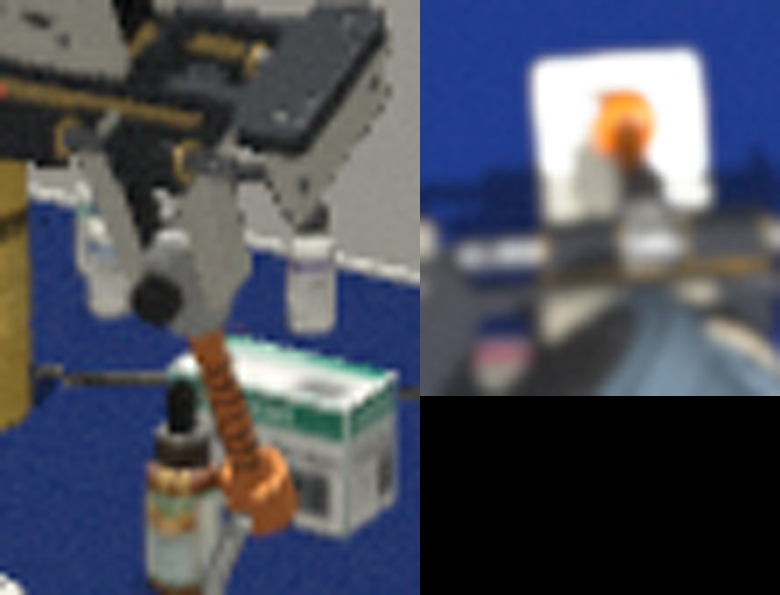

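The foot is inside the bore with no contact force. Continuing down.

```bash
python3 -m crank '[[[0,0,0],[0.42,0.02,-0.9],0],[[0,0,0],[1.05,0.04,-2.25],0],[[0,0,0],[1.7,0.06,-3.6],0],[[0,0,0],[2.3,0.09,-4.95],0],[[0,0,0],[2.95,0.12,-6.3],0],[[0,0,0],[3.2,0.14,-6.9],0],[[0,0,0],[3.2,0.14,-6.9],0]]'
python3 - <<'E'
from st import *
o=get_obs();print(o['wrist_force'],o['torque'])
S=grab('scene');cv2.imwrite('pics/i2.png',draw(S,[],(235,290,165,240),8))
E
```

```text
time_s: 5.3
tool_pos: [433.9, -118.1, 146.5]
orientation: [0.976, 0.021, 0.215, -0.006]
wrist_force: [0.7, 0.5, -0.1]
gripper_width: 19.7
[ 0.73228323  0.50604369 -0.11895108] [0.04110525 0.14972348 0.0001962 ]
```

View pics/i2.png

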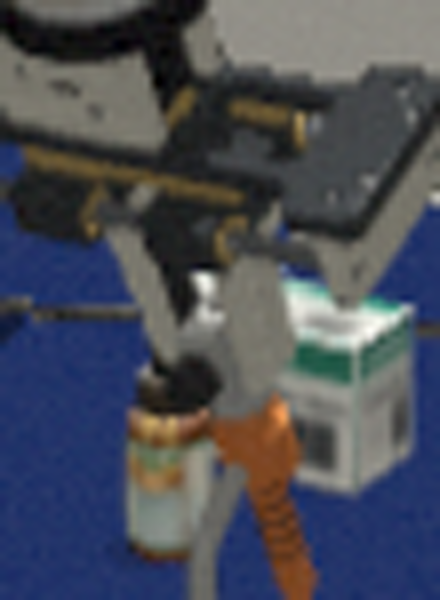

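```bash
python3 -m crank '[[[0,0,0],[0.17,0.01,-0.36],0],[[0,0,0],[0.34,0.02,-0.72],0],[[0,0,0],[0.5,0.02,-1.09],0],[[0,0,0],[0.55,0.03,-1.18],0],[[0,0,0],[0.55,0.03,-1.18],0]]'; python3 -m crank '[[[0,0,0],[0.04,0,-0.09],0],[[0,0,0],[0.08,0,-0.18],0],[[0,0,0],[0.08,0,-0.18],0]]'
python3 - <<'E'
from st import *
o=get_obs();print(o['wrist_force'],o['torque'])
E
```

```text
time_s: 5.85
tool_pos: [439.3, -117.8, 135.0]
orientation: [0.976, 0.021, 0.215, -0.006]
wrist_force: [0.3, -0.4, -1.8]
gripper_width: 19.6
time_s: 6.15
tool_pos: [440.1, -117.8, 133.3]
orientation: [0.976, 0.021, 0.215, -0.006]
wrist_force: [-1.9, 0.3, 1.6]
gripper_width: 19.8
[-1.89050776  0.26863805  1.63756292] [ 0.08409244  0.42789051 -0.00839275]
```

```bash
python3 -m crank '[[[0,0,0],[0.04,0,-0.09],0],[[0,0,0],[0.04,0,-0.09],0]]'; python3 -m crank '[[[0,0,0],[0.04,0,-0.09],0],[[0,0,0],[0.04,0,-0.09],0]]'
python3 - <<'E'
from st import *
o=get_obs();print(o['wrist_force'],o['torque'])
S=grab('scene');cv2.imwrite('pics/i3.png',draw(S,[],(235,290,165,240),8))
E
```

```text
time_s: 6.35
tool_pos: [440.3, -117.7, 133.1]
orientation: [0.976, 0.021, 0.215, -0.006]
wrist_force: [-15.6, 1.1, 20.2]
gripper_width: 19.8
time_s: 6.55
tool_pos: [440.4, -117.6, 133.1]
orientation: [0.976, 0.021, 0.216, -0.006]
wrist_force: [-20.3, 1.0, 27.5]
gripper_width: 19.9
[-20.29130588   1.03888598  27.50854322] [ 0.16571716  1.59278437 -0.01978749]
```

View pics/i3.png

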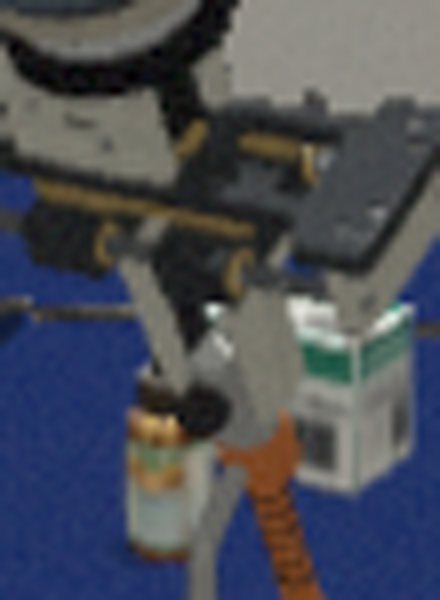

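The axial force climbs exactly at the predicted seat height (133.3), so the collar is on the ring. I'll relax the pressure, open and retract.

```bash
python3 -m crank '[[[0,0,0],[-0.03,0,0.05],0],[[0,0,0],[-0.03,0,0.05],0.15],[[0,0,0],[-0.03,0,0.05],0.45],[[0,0,0],[-0.03,0,0.05],0.45],[[0,0,0],[-0.03,0,0.05],0.45],[[0,0,0],[-0.03,0,0.05],0.45]]'
python3 -m crank '[[[0,0,0],[-0.85,-0.04,1.8],0.45],[[0,0,0],[-2.1,-0.1,4.5],0.45],[[0,0,0],[-4.2,-0.2,9],0.45],[[0,0,0],[-6,-0.3,13],0.45],[[0,0,0],[-6,-0.3,13],0.45],[[0,0,0],[-6,-0.3,13],0.45]]'
python3 - <<'E'
from st import *
o=get_obs();print(o['wrist_force'],o['torque'])
S=grab('scene');cv2.imwrite('pics/i4.png',draw(S,[],(235,300,160,255),6))
o=get_obs();R=Ro.from_quat(o['orientation']).as_matrix()
az=np.radians(19);x=np.array([np.cos(az),np.sin(az),0]);Rt=np.stack([x,np.cross([0,0,-1],x),[0,0,-1]],1)
print('rotvec',Ro.from_matrix(Rt@R.T).as_rotvec().round(3),'shift',((np.array([450.2,-322,200])-o['tool_pos'])/10).round(2))
E
```

```text
time_s: 7.2
tool_pos: [440.2, -117.6, 133.5]
orientation: [0.976, 0.021, 0.216, -0.006]
wrist_force: [0.4, 0.2, -0.5]
gripper_width: 41.5
time_s: 7.8
tool_pos: [380.2, -120.9, 264.0]
orientation: [0.976, 0.021, 0.216, -0.005]
wrist_force: [0.3, 0.1, -0.1]
gripper_width: 41.8
[ 0.28526103  0.08378623 -0.09932422] [0.03239752 0.24351893 0.03639709]
rotvec [-0.084  0.428  0.284] shift [  7.01 -20.15  -6.29]
```

View pics/i4.png

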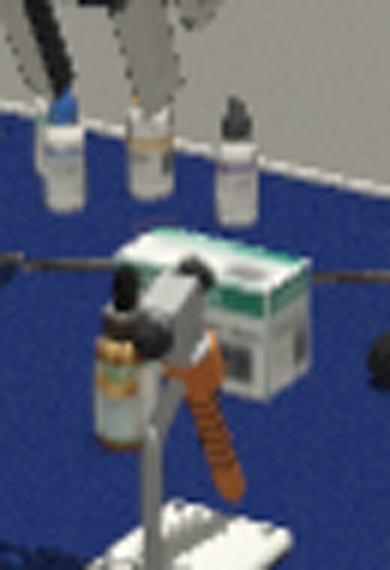

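The orange hammer hangs in the wide ring with its collar seated, in crop at about (195,350). Next is the green one.

```bash
python3 -m crank '[[[-0.02,0.1,0.07],[1,-4,0],0.45],[[-0.04,0.2,0.13],[2.5,-8.5,0],0.45],[[-0.06,0.3,0.2],[4,-13,0],0.45],[[-0.08,0.4,0.27],[5.5,-17,-2],0.45],[[-0.084,0.428,0.284],[7,-20.15,-4],0.45],[[-0.084,0.428,0.284],[7,-20.15,-6.2],0.45],[[-0.084,0.428,0.284],[7,-20.15,-6.2],0.45],[[-0.084,0.428,0.284],[7,-20.15,-6.2],0.45]]'
python3 - <<'E'
from st import *
o=get_obs();M=Ro.from_quat(o['orientation']).as_matrix();print(M.round(3))
P=o['tool_pos'];S=grab('scene')
e=lambda p:((proj(S,p)-[305,175])+.5)*6
D=M[:,0]
C=np.array([450,-322,140]);cv=[([C-26*D,C+26*D],(255,0,255)),([C-8*M[:,1],C+8*M[:,1]],(255,255,0))]
cv2.imwrite('pics/g1.png',draw(S,cv,(305,385,175,275),6));
E
```

```text
time_s: 8.65
tool_pos: [449.9, -321.2, 199.7]
orientation: [0.986, 0.166, -0.001, -0.001]
wrist_force: [0.4, -0.6, 0.1]
gripper_width: 41.7
[[ 0.945  0.327 -0.002]
 [ 0.327 -0.945  0.002]
 [-0.001 -0.003 -1.   ]]
```

View pics/g1.png

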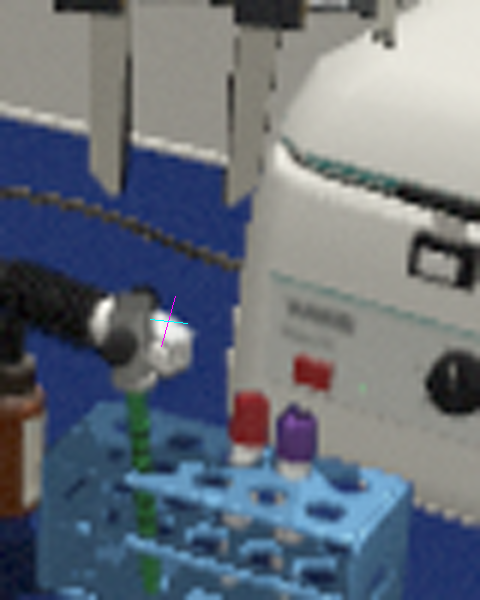

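The green hammer has shifted: it now leans left, with the head near crop (145,335) against a predicted (170,322). Something must have nudged it during the orange lift. I'll clear the top view and re-measure.

```bash
python3 -m crank '[[[0,0,0],[-3,4.5,1],0.45],[[0,0,0],[-5,9,2],0.45],[[0,0,0],[-8,13,2],0.45],[[0,0,0],[-10,17,2],0.45],[[0,0,0],[-10,17,2],0.45],[[0,0,0],[-10,17,2],0.45]]'
python3 - <<'E'
from st import *
T=grab('top');S=grab('scene')
cv2.imwrite('pics/g2t.png',draw(T,[],(330,400,215,265),11));cv2.imwrite('pics/g2s.png',draw(S,[],(305,375,205,285),7))
E
```

```text
time_s: 9.3
tool_pos: [350.5, -151.2, 222.2]
orientation: [0.986, 0.166, 0.001, 0.001]
wrist_force: [-0.1, 0.6, 0.6]
gripper_width: 42.1
```

View pics/g2t.png

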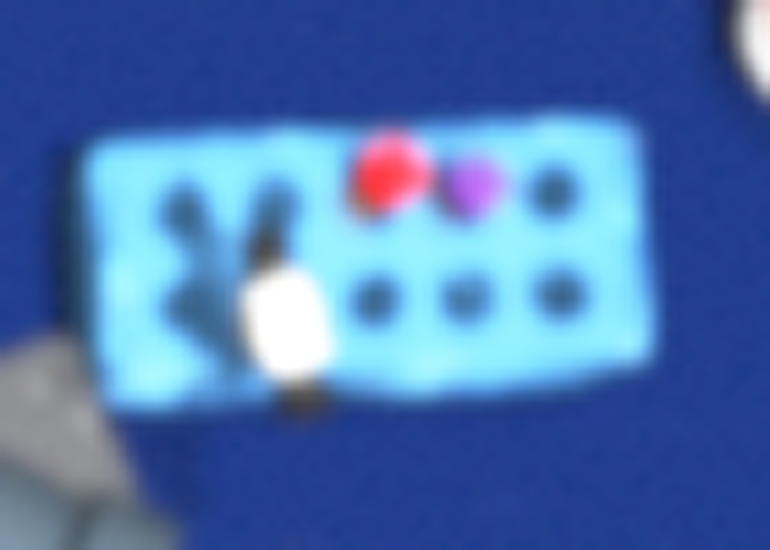

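View pics/g2s.png

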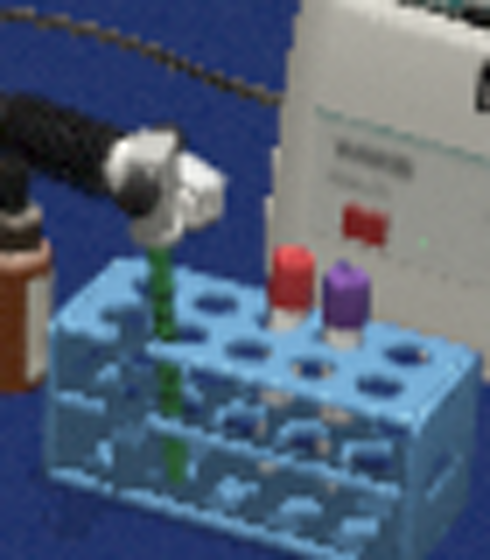

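Run:
```python
from ax import *
T=load('top');S=load('scene')
m=hmask(S,(322,336,238,276),(40,90,30),(90,255,255));l=lineof(S,m);print(l[:3]);t=(l[3]-l[0])@l[1];print(l[0]+l[1]*t.min(),l[0]+l[1]*t.max())
mt=cv2.inRange(T['color'],(190,190,190),(255,255,255));mt[:,:345]=0;mt[:,365:]=0;mt[:228]=0;mt[260:]=0
v,u=np.nonzero(mt);print('head top',u.mean(),v.mean(),len(u))
c=lambda u,v:(330+u/11-.5,215+v/11-.5)
hc=(u.mean(),v.mean())
A=plane(T,*c(265,243),137);B=plane(T,*c(303,400),137);d=A-B;print('az',np.degrees(np.arctan2(d[1],d[0])),(A+B)/2,np.linalg.norm(d))
cs,ns=planen(S,l[0],l[1])
# head ray from top intersect scene handle plane
c0,dd=ray(T,*hc);s=(ns@(cs-c0))/(ns@dd);print('head pt from plane',c0+s*dd)
for z in(138,141,144):print(plane(T,*hc,z))
for ft in((329.8,273),(329.8,274)):
  F=plane(S,*ft,3);H=plane(T,*hc,141);a=H-F;print('F',F,'len',np.linalg.norm(a),'lean',np.degrees(np.arccos(a[2]/np.linalg.norm(a))),a/np.linalg.norm(a))
print('holes',plane(T,*c(185,210),68),plane(T,*c(375,300),68),plane(T,*c(560,297),68))
```

```text
(array([328.52563, 256.67947], dtype=float32), array([0.08338267, 0.9965176 ], dtype=float32), 78)
[327.20523 240.89915] [329.892   273.00903]
head top 355.8 243.76923076923077 65
az 10.688740536610046 [ 437.24117067 -310.22789783  137.        ] 42.5556206305579
head pt from plane [ 435.67882232 -309.45540052  149.99288586]
[ 436.92677371 -311.46466513  138.        ]
[ 436.61460079 -310.962051    141.        ]
[ 436.30242787 -310.45943688  144.        ]
F [ 452.66291241 -320.46436218    3.        ] len 139.25459498088733 lean 7.696818321703767 [-0.1152444   0.06823697  0.99099064]
F [ 447.97590363 -322.75005295    3.        ] len 138.96775234637897 lean 6.76573655298247 [-0.08175496  0.08482545  0.99303614]
holes [ 476.15357468 -295.74908941   68.        ] [ 449.79047958 -347.31367254   68.        ] [ 449.46525339 -398.74898535   68.        ]
```

Run:
```python
from st import *
o=get_obs();R=Ro.from_quat(o['orientation']).as_matrix()
a=np.array([-.10,.077,.992]);a/=np.linalg.norm(a);az=np.radians(10.7);x=np.array([np.cos(az),np.sin(az),0]);x-=a*(a@x);x/=np.linalg.norm(x)
Rt=np.stack([x,np.cross(-a,x),-a],1);F=np.array([450.5,-321.5,3])
print(Ro.from_matrix(Rt@R.T).as_rotvec().round(3));
for s in(195,121):print(s,((F+a*s-o['tool_pos'])/10).round(2))
```

```text
[-0.069 -0.104 -0.142]
195 [  8.01 -15.43  -2.52]
121 [  8.75 -16.    -9.86]
```

```bash
python3 -m crank '[[[-0.03,-0.05,-0.07],[2,-4,0],0.5],[[-0.069,-0.104,-0.142],[4,-8.5,0],0.5],[[-0.069,-0.104,-0.142],[6,-13,0],0.5],[[-0.069,-0.104,-0.142],[8,-15.4,-1],0.5],[[-0.069,-0.104,-0.142],[8,-15.4,-2.5],0.5],[[-0.069,-0.104,-0.142],[8,-15.4,-2.5],0.5],[[-0.069,-0.104,-0.142],[8,-15.4,-2.5],0.5]]'
python3 - <<'E'
from st import *
o=get_obs();M=Ro.from_quat(o['orientation']).as_matrix();P=o['tool_pos']
S=grab('scene');C=np.array([436.7,-311.2,140]);D=M[:,0]
cv=[([C-26*D,C+26*D],(255,0,255)),([C-8*M[:,1],C+8*M[:,1]],(255,255,0)),([P,P+M[:,2]*195],(0,0,255))]
cv2.imwrite('pics/g3.png',draw(S,cv,(305,375,175,275),6));print(((np.array([450.5,-321.5,3])-M[:,2]*121-P)/10).round(2))
E
```

```text
time_s: 10.1
tool_pos: [430.8, -306.5, 196.6]
orientation: [0.994, 0.095, 0.046, 0.043]
wrist_force: [0.2, -0.0, 0.6]
gripper_width: 46.6
[ 0.77 -0.57 -7.36]
```

View pics/g3.png

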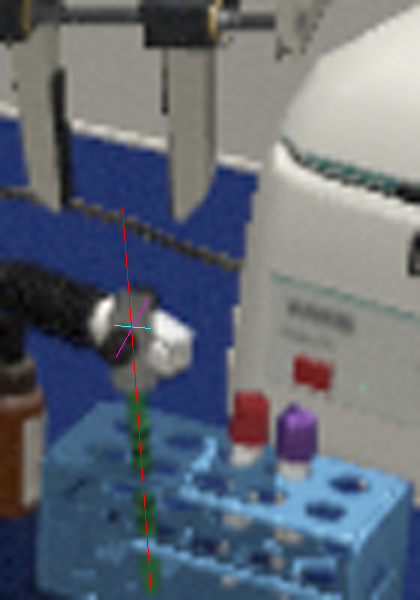

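The projected axis and head now lie on the hammer. I'll descend and grip.

```bash
python3 -m crank '[[[0,0,0],[0.35,-0.3,-3.6],0.5],[[0,0,0],[0.75,-0.6,-7.3],0.5],[[0,0,0],[0.75,-0.6,-7.3],0.5],[[0,0,0],[0.75,-0.6,-7.3],0],[[0,0,0],[0.75,-0.6,-7.3],0],[[0,0,0],[0.75,-0.6,-7.3],0],[[0,0,0],[0.75,-0.6,-7.3],0],[[0,0,0],[0.75,-0.6,-7.3],0],[[0,0,0],[0.75,-0.6,-7.3],0]]'
python3 - <<'E'
from h import *
S=grab('scene')
cv2.imwrite('pics/g4.png',cv2.resize(S['color'][190:280,305:375],None,fx=6,fy=6,interpolation=cv2.INTER_CUBIC))
E
```

```text
time_s: 11.05
tool_pos: [438.9, -312.7, 124.9]
orientation: [0.993, 0.095, 0.047, 0.044]
wrist_force: [0.1, 0.4, 5.7]
gripper_width: 15.6
```

View pics/g4.png

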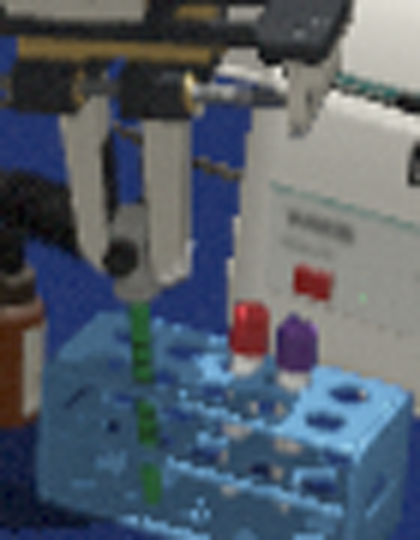

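```bash
python3 -m crank '[[[0,0,0],[-0.2,0.15,2],0],[[0,0,0],[-0.5,0.4,5],0],[[0,0,0],[-1,0.8,9.5],0],[[0,0,0],[-1,0.8,14.3],0],[[0,0,0],[-1,0.8,19],0],[[0,0,0],[-1,0.8,19],0],[[0,0,0],[-1,0.8,19],0]]'
python3 - <<'E'
from h import *
o=get_obs();R=Ro.from_quat(o['orientation']).as_matrix()
yaw=np.radians(-17);a=np.radians(25)
x=np.array([np.cos(yaw),np.sin(yaw),0]);y=np.array([-x[1],x[0],0]);z=-np.sin(a)*x+np.cos(a)*np.array([0,0,1])
Rt=np.stack([np.cross(-y,-z),-y,-z],1)
print('rotvec',Ro.from_matrix(Rt@R.T).as_rotvec())
tcp=np.array([456,78.5,122])+z*(70+122); print(z,tcp,'shift',((tcp-o['tool_pos'])/10).round(2))
S=grab('scene')
cv2.imwrite('pics/g5.png',cv2.resize(S['color'][110:280,290:390],None,fx=4,fy=4,interpolation=cv2.INTER_CUBIC))
E
```

```text
time_s: 11.8
tool_pos: [428.8, -304.7, 315.1]
orientation: [0.993, 0.095, 0.047, 0.044]
wrist_force: [-0.1, 0.2, -1.4]
gripper_width: 15.6
rotvec [ 0.07675764 -0.35855679 -0.46060168]
[-0.40415185  0.12356162  0.90630779] [378.4028441  102.22383135 296.01109511] shift [-5.04 40.7  -1.91]
```

View pics/g5.png

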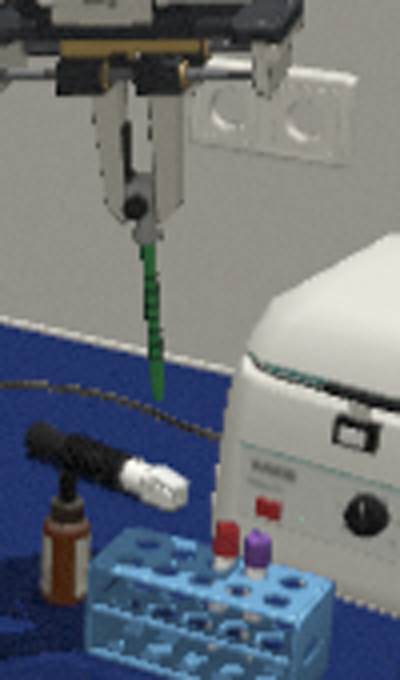

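```bash
python3 -m crank '[[[0.01,-0.04,-0.05],[-1,4.5,0],0],[[0.02,-0.08,-0.1],[-2,9,0],0],[[0.03,-0.12,-0.15],[-3,13.5,0],0],[[0.04,-0.17,-0.22],[-4,18,0],0],[[0.05,-0.22,-0.28],[-5,22.5,0],0],[[0.06,-0.27,-0.35],[-5,27,0],0],[[0.07,-0.32,-0.41],[-5,31.5,0],0],[[0.077,-0.359,-0.461],[-5,36,0],0],[[0.077,-0.359,-0.461],[-5,40.5,-1],0],[[0.077,-0.359,-0.461],[-5,40.7,-1.9],0],[[0.077,-0.359,-0.461],[-5,40.7,-1.9],0],[[0.077,-0.359,-0.461],[-5,40.7,-1.9],0]]'
python3 - <<'E'
from st import *
o=get_obs();print(o['gripper_width'],o['dq'].round(3));M=Ro.from_quat(o['orientation']).as_matrix();print(M[:,2].round(3))
P=o['tool_pos'];T=grab('top');S=grab('scene')
W=((456,78.5),np.radians(-17));c,z,rp=ringpts(*W,11)
print('err',((c+z*192)-P).round(1))
C=[([P,P+M[:,2]*122],(0,0,255)),(rp,(255,0,255)),([c,c+120*z],(0,255,255))]
cv2.imwrite('pics/n1.png',draw(S,C,(180,250,120,230),5));cv2.imwrite('pics/n1r.png',draw(S,[],(180,250,120,230),5));cv2.imwrite('pics/n1t.png',draw(T,[],(205,250,225,270),13))
E
```

```text
time_s: 13.05
tool_pos: [377.7, 102.9, 293.2]
orientation: [0.966, -0.143, 0.212, 0.031]
wrist_force: [-1.0, -0.7, -1.4]
gripper_width: 15.8
15.828362228180646 [-0.047 -0.02  -0.014  0.002  0.003 -0.011]
[ 0.401 -0.121 -0.908]
err [ 0.7 -0.7  2.8]
```

View pics/n1.png

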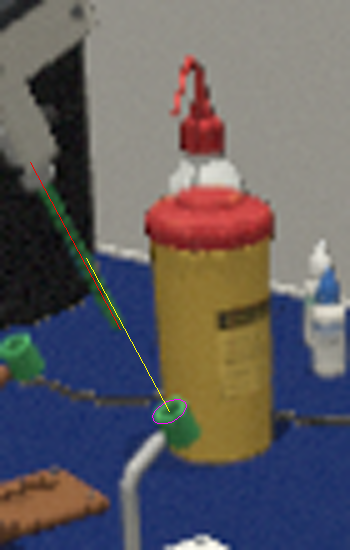

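View pics/n1r.png

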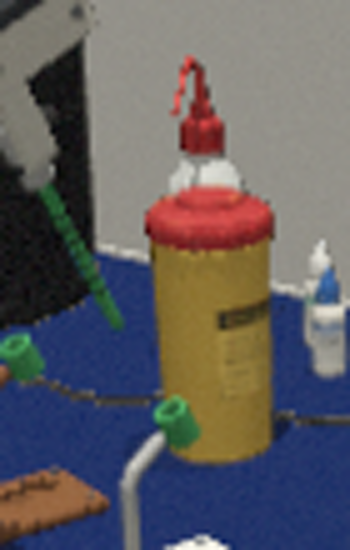

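View pics/n1t.png

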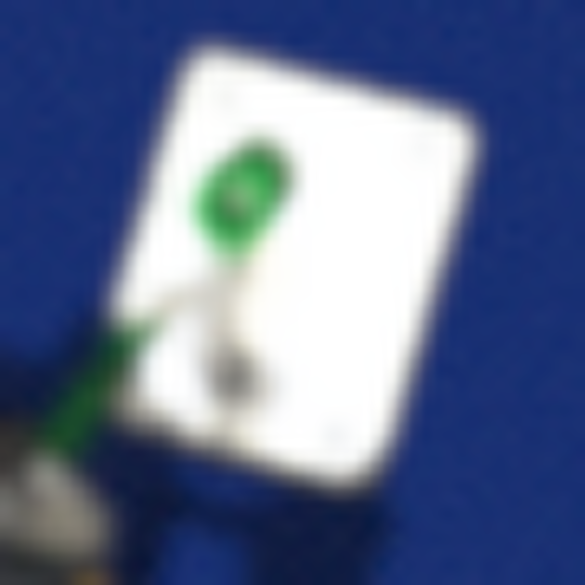

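```bash
cat > na.py <<'E'
from ax import *
def run(sb,tb,lo=(40,80,25),hi=(90,255,255),W=((456,78.5),np.radians(-17)),L=122):
    T=load('top');S=load('scene')
    ms=hmask(S,sb,lo,hi);mt=hmask(T,tb,lo,hi)
    ls=lineof(S,ms);lt=lineof(T,mt)
    o=get_obs();P=o['tool_pos'];M=Ro.from_quat(o['orientation']).as_matrix();t=-M[:,2]
    for n,l in(('S',ls),('T',lt)):
        k=(l[3]-l[0])@l[1];print(n,l[2],'ends',(l[0]+l[1]*k.min()).round(2),(l[0]+l[1]*k.max()).round(2))
    c,z,_=ringpts(*W,11)
    def lat(im,l,X): # signed perp px offset of observed line minus X
        n=np.array([l[1][1],-l[1][0]]);return ((l[0]-proj(im,X))@n).round(2)
    for s in(70,100,130): X=c+z*s;print('ring axis',s,'T',proj(T,X).round(2),lat(T,lt,X),'S',proj(S,X).round(2),lat(S,ls,X))
    for s in(-L,-80,-40): X=P+t*s;print('tool axis',s,'T',proj(T,X).round(2),lat(T,lt,X),'S',proj(S,X).round(2),lat(S,ls,X))
    p,d=axis(S,ls[:2],T,lt[:2]);print('axis',d.round(3),'ringz',z.round(3),'ang',np.degrees(np.arccos(d@z)).round(2),'in tool',(M.T@d).round(3))
    y=np.array([-np.sin(W[1]),np.cos(W[1]),0]);e=np.cross(y,z)
    for s in(0,40,70,150):
        q=c+z*s;a=p+d*(((q-p)@z)/(d@z))-q;print('s',s,'offset y',(a@y).round(1),'e',(a@e).round(1))
E
python3 - <<'E'
from na import *
run((186,206,156,187),(206,217,247,262))
E
```

```text
S 105 ends [188.43 157.24] [203.25 184.86]
T 28 ends [208.89 258.93] [213.95 250.97]
ring axis 70 T [216.41 248.44] 0.72 S [203.84 184.22] -0.82
ring axis 100 T [213.76 251.92] 0.35 S [199.6  176.39] -0.79
ring axis 130 T [210.98 255.56] -0.04 S [195.25 168.34] -0.76
tool axis -122 T [216.59 248.6 ] 0.96 S [203.88 184.86] -0.55
tool axis -80 T [212.87 253.49] 0.44 S [197.95 173.83] -0.54
tool axis -40 T [209.1  258.44] -0.09 S [192.09 162.93] -0.53
axis [-0.422  0.093  0.902] ringz [-0.404  0.124  0.906] ang 2.04 in tool [-0.011  0.034 -0.999]
s 0 offset y 5.0 e -0.9
s 40 offset y 3.7 e -1.3
s 70 offset y 2.6 e -1.6
s 150 offset y -0.1 e -2.3
```

Run:
```python
from st import *
T=load('top');S=load('scene')
W=((456,78.5),np.radians(-17));o=get_obs();P=o['tool_pos'];M=Ro.from_quat(o['orientation']).as_matrix()
cv=[(ringpts(*W,11)[2],(255,0,255)),(ringpts(*W,11,-24)[2],(0,0,255)),(ringpts(*W,6.5)[2],(255,255,0)),(basepts(*W),(0,0,255)),([P,P+M[:,2]*122],(0,0,255))]
a=draw(T,cv,(205,250,225,270),13)
b=draw(S,cv[:3],(195,235,190,220),18)
cv2.imwrite('pics/n2t.png',a);cv2.imwrite('pics/n2s.png',b)
```

```text
(no output)
```

View pics/n2t.png

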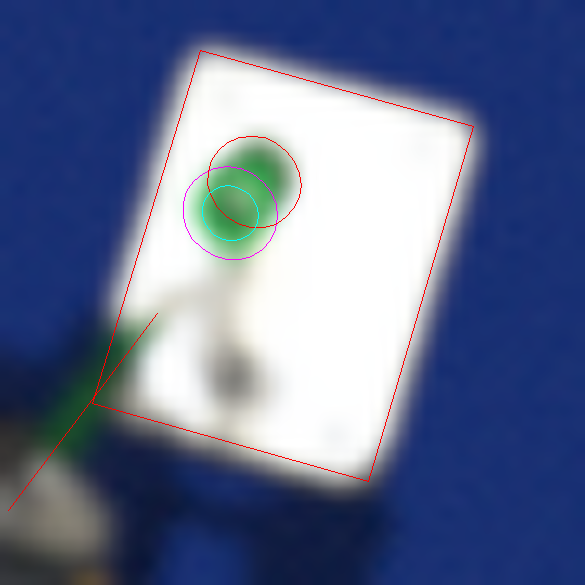

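View pics/n2s.png

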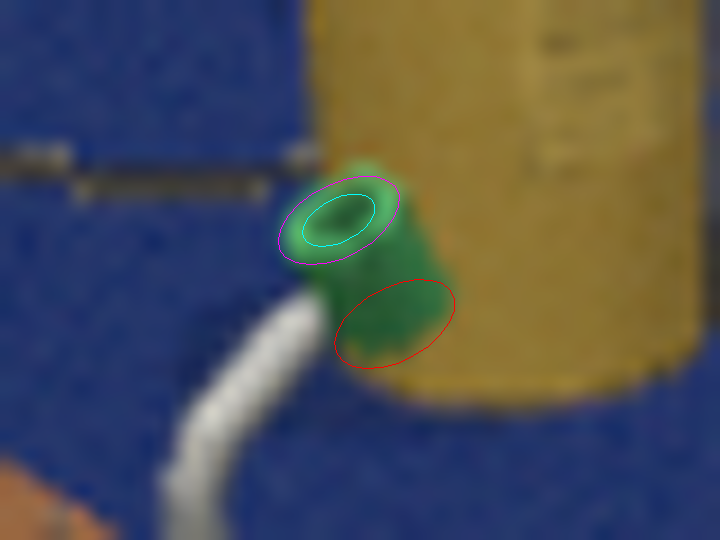

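Top and scene both put the green handle slightly off the bore axis: about 1.5 mm to +y and 3 mm low. I'll correct and go to just above the entry, then compare again.

```bash
python3 -m crank '[[[0,0,0],[0.9,-0.4,-1.6],0],[[0,0,0],[1.6,-0.6,-3.2],0],[[0,0,0],[2.2,-0.8,-4.4],0],[[0,0,0],[2.5,-0.9,-5],0],[[0,0,0],[2.5,-0.9,-5],0],[[0,0,0],[2.5,-0.9,-5],0]]'
python3 - <<'E'
from st import *
o=get_obs();M=Ro.from_quat(o['orientation']).as_matrix();print(M[:,2].round(3),o['dq'].round(3))
T=grab('top');S=grab('scene')
cv2.imwrite('pics/n3s.png',draw(S,[],(185,235,165,215),12));cv2.imwrite('pics/n3t.png',draw(T,[],(205,245,225,265),14))
E
```

```text
time_s: 13.75
tool_pos: [403.5, 92.3, 244.8]
orientation: [0.966, -0.145, 0.213, 0.031]
wrist_force: [0.2, 0.9, -0.9]
gripper_width: 15.7
[ 0.403 -0.122 -0.907] [ 0.01  -0.008 -0.004 -0.003  0.001  0.002]
```

View pics/n3s.png

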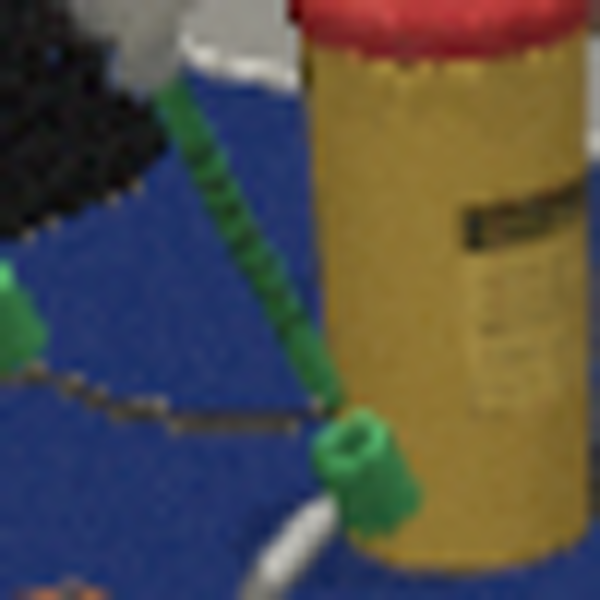

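View pics/n3t.png

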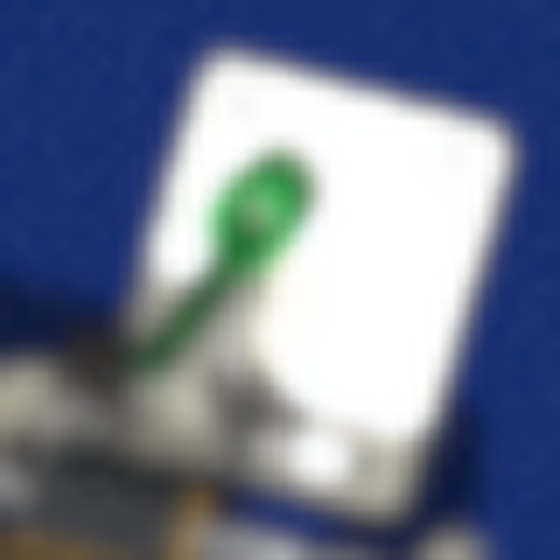

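Run:
```python
from na import *
run((199,214,173,198),(212,223,243,253))
T=load('top');m=hmask(T,(212,226,230,255),(40,80,25),(90,255,255));print(m[232:254,212:230]//255)
S=load('scene');m=hmask(S,(205,222,195,212),(40,80,25),(90,255,255));print(m[195:212,205:222]//255)
```

```text
S 77 ends [198.98 173.01] [211.72 197.15]
T 4 ends [218. 247.] [221.8  242.82]
ring axis 70 T [216.41 248.44] -0.2 S [203.84 184.22] 0.94
ring axis 100 T [213.76 251.92] 0.18 S [199.6  176.39] 1.03
ring axis 130 T [210.98 255.56] 0.59 S [195.25 168.34] 1.12
tool axis -122 T [221.91 241.53] -0.79 S [212.58 198.34] -0.2
tool axis -80 T [218.5  246.02] -0.28 S [206.95 187.85] -0.13
tool axis -40 T [215.06 250.56] 0.23 S [201.4  177.49] -0.05
axis [-0.378  0.147  0.914] ringz [-0.404  0.124  0.906] ang 2.04 in tool [ 0.018 -0.031 -0.999]
s 0 offset y -3.9 e 0.9
s 40 offset y -2.7 e 1.7
s 70 offset y -1.8 e 2.2
s 150 offset y 0.6 e 3.8
[[0 0 0 0 0 0 0 0 0 0 0 0 0 0 0 0 0 0]
 [0 0 0 0 0 0 0 0 0 0 0 0 0 0 0 0 0 0]
 [0 0 0 0 0 0 0 0 0 0 0 0 0 0 0 0 0 0]
 [0 0 0 0 0 0 0 0 0 0 0 0 0 0 0 0 0 0]
 [0 0 0 0 0 0 0 0 0 0 0 0 0 0 0 0 0 0]
 [0 0 0 0 0 0 0 0 0 0 0 1 1 1 0 0 0 0]
 [0 0 0 0 0 0 0 0 0 0 1 1 1 1 0 0 0 0]
 [0 0 0 0 0 0 0 0 0 1 1 1 1 1 0 0 0 0]
 [0 0 0 0 0 0 0 0 1 1 1 1 1 1 0 0 0 0]
 [0 0 0 0 0 0 0 0 1 1 1 1 1 1 0 0 0 0]
 [0 0 0 0 0 0 0 0 0 1 1 1 1 0 0 0 0 0]
 [0 0 0 0 0 0 0 0 0 1 1 1 0 0 0 
[... 327 characters left out ...]
0 0 0 0 0 0 0 0 0 0 0 0 0 0 0]
 [0 0 0 0 0 0 0 0 0 0 0 0 0 0 0 0 0 0]]
[[0 0 0 0 1 1 1 1 0 0 0 0 0 0 0 0 0]
 [0 0 0 0 0 1 1 1 0 0 0 0 0 0 0 0 0]
 [0 0 0 0 0 0 1 1 0 0 0 0 0 0 0 0 0]
 [0 0 0 0 0 0 0 1 1 0 0 0 0 0 0 0 0]
 [0 0 0 0 0 0 0 1 0 1 1 0 0 0 0 0 0]
 [0 0 0 0 0 0 0 1 1 1 1 1 0 0 0 0 0]
 [0 0 0 0 0 0 1 1 1 1 1 1 1 0 0 0 0]
 [0 0 0 0 0 0 1 1 1 1 1 1 1 0 0 0 0]
 [0 0 0 0 0 0 1 1 1 1 1 1 1 1 0 0 0]
 [0 0 0 0 0 0 1 1 1 1 1 1 1 1 0 0 0]
 [0 0 0 0 0 0 0 1 1 1 1 1 1 1 1 0 0]
 [0 0 0 0 0 0 0 0 1 1 1 1 1 1 1 0 0]
 [0 0 0 0 0 0 0 0 1 1 1 1 1 1 1 0 0]
 [0 0 0 0 0 0 0 0 1 1 1 1 1 0 0 0 0]
 [0 0 0 0 0 0 0 0 0 0 1 0 0 0 0 0 0]
 [0 0 0 0 0 0 0 0 0 0 0 0 0 0 0 0 0]
 [0 0 0 0 0 0 0 0 0 0 0 0 0 0 0 0 0]]
```

In the scene crop the handle line, extrapolated to (356,455), meets the ring's midline at about (359,455), so it's within 1 mm. The top view agrees within about 1 mm. I'll enter slowly, watching the force.

```bash
python3 -m crank '[[[0,0,0],[0.3,-0.05,-0.7],0],[[0,0,0],[0.5,-0.1,-1.15],0],[[0,0,0],[0.7,-0.17,-1.6],0],[[0,0,0],[0.7,-0.17,-1.6],0]]'
python3 -m crank '[[[0,0,0],[0.2,-0.06,-0.45],0],[[0,0,0],[0.4,-0.12,-0.9],0],[[0,0,0],[0.4,-0.12,-0.9],0]]'
python3 - <<'E'
from st import *
o=get_obs();print(o['wrist_force'],o['torque'])
T=grab('top');S=grab('scene')
cv2.imwrite('pics/n4s.png',draw(S,[],(185,235,165,215),12));cv2.imwrite('pics/n4t.png',draw(T,[],(205,245,225,265),14))
E
```

```text
time_s: 14.25
tool_pos: [410.4, 90.9, 228.2]
orientation: [0.966, -0.145, 0.213, 0.031]
wrist_force: [1.0, 0.4, -0.8]
gripper_width: 15.7
time_s: 14.55
tool_pos: [414.3, 89.5, 218.5]
orientation: [0.966, -0.145, 0.212, 0.032]
wrist_force: [0.5, 0.4, -1.5]
gripper_width: 15.7
[ 0.47120735  0.40934295 -1.46350673] [0.15280406 0.21895583 0.0077241 ]
```

View pics/n4s.png

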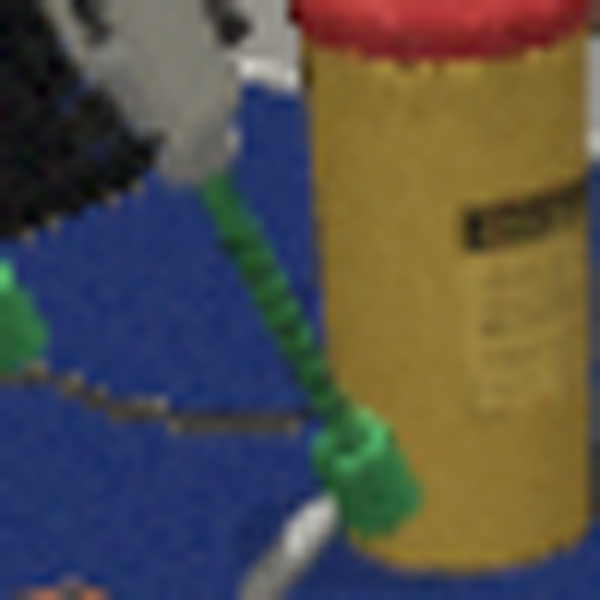

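View pics/n4t.png

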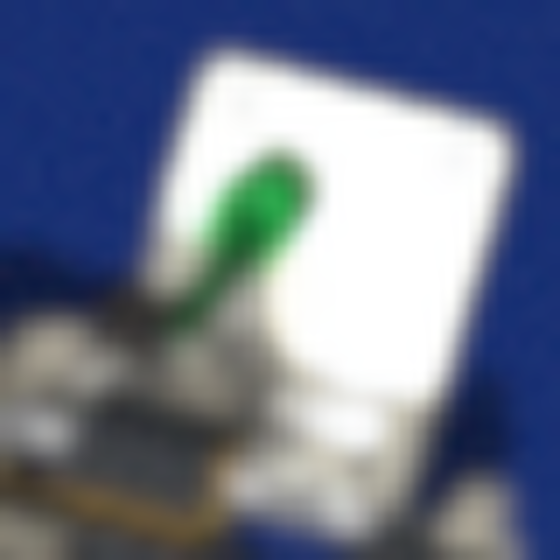

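The foot has entered the bore with no resistance. Continuing down the axis.

```bash
python3 -m crank '[[[0,0,0],[0.4,-0.12,-0.9],0],[[0,0,0],[0.8,-0.25,-1.8],0],[[0,0,0],[1.2,-0.37,-2.7],0],[[0,0,0],[1.2,-0.37,-2.7],0]]'
python3 -m crank '[[[0,0,0],[0.4,-0.12,-0.9],0],[[0,0,0],[0.8,-0.25,-1.8],0],[[0,0,0],[1.2,-0.37,-2.7],0],[[0,0,0],[1.6,-0.49,-3.6],0],[[0,0,0],[1.8,-0.55,-4.05],0],[[0,0,0],[1.8,-0.55,-4.05],0]]'
python3 - <<'E'
from st import *
o=get_obs();print(o['wrist_force'],o['torque'])
S=grab('scene')
cv2.imwrite('pics/n5s.png',draw(S,[],(185,235,160,225),9))
E
```

```text
time_s: 15.05
tool_pos: [426.1, 85.6, 190.4]
orientation: [0.966, -0.145, 0.212, 0.032]
wrist_force: [-0.2, 0.2, -0.2]
gripper_width: 15.5
time_s: 15.65
tool_pos: [444.1, 80.0, 149.2]
orientation: [0.966, -0.145, 0.211, 0.032]
wrist_force: [0.8, -0.2, -2.4]
gripper_width: 15.8
[ 0.84402716 -0.16754815 -2.43578599] [0.19111539 0.30263369 0.03093516]
```

View pics/n5s.png

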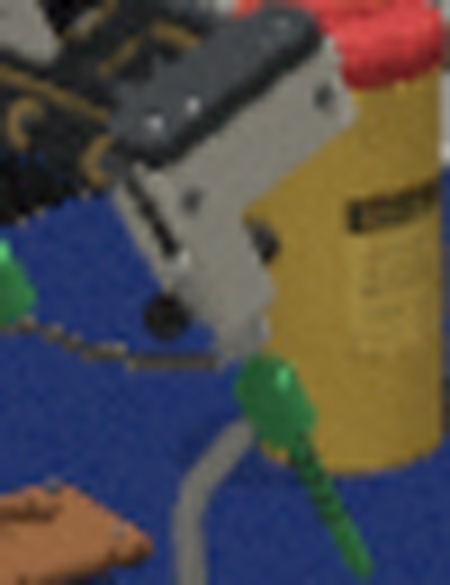

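```bash
python3 -m crank '[[[0,0,0],[0.2,-0.06,-0.45],0],[[0,0,0],[0.4,-0.12,-0.9],0],[[0,0,0],[0.53,-0.16,-1.2],0],[[0,0,0],[0.53,-0.16,-1.2],0]]'
python3 -m crank '[[[0,0,0],[0.08,-0.02,-0.18],0],[[0,0,0],[0.08,-0.02,-0.18],0]]'
python3 -m crank '[[[0,0,0],[0.08,-0.02,-0.18],0],[[0,0,0],[0.08,-0.02,-0.18],0]]'
```

```text
time_s: 16.1
tool_pos: [449.4, 78.4, 137.3]
orientation: [0.966, -0.145, 0.211, 0.032]
wrist_force: [0.6, -0.1, -0.7]
gripper_width: 15.6
time_s: 16.3
tool_pos: [450.2, 78.1, 135.3]
orientation: [0.966, -0.145, 0.211, 0.032]
wrist_force: [0.3, 0.4, -0.5]
gripper_width: 15.6
time_s: 16.5
tool_pos: [451.1, 78.0, 133.9]
orientation: [0.966, -0.145, 0.211, 0.032]
wrist_force: [-6.0, 0.8, 7.6]
gripper_width: 15.8
```

```bash
python3 -m crank '[[[0,0,0],[0.04,-0.01,-0.1],0],[[0,0,0],[0.04,-0.01,-0.1],0]]'
python3 - <<'E'
from st import *
S=grab('scene');T=grab('top')
cv2.imwrite('pics/n6s.png',draw(S,[],(185,235,160,225),9))
E
```

```text
time_s: 16.7
tool_pos: [451.2, 78.0, 133.8]
orientation: [0.966, -0.145, 0.212, 0.032]
wrist_force: [-15.3, 2.7, 23.1]
gripper_width: 15.6
```

View pics/n6s.png

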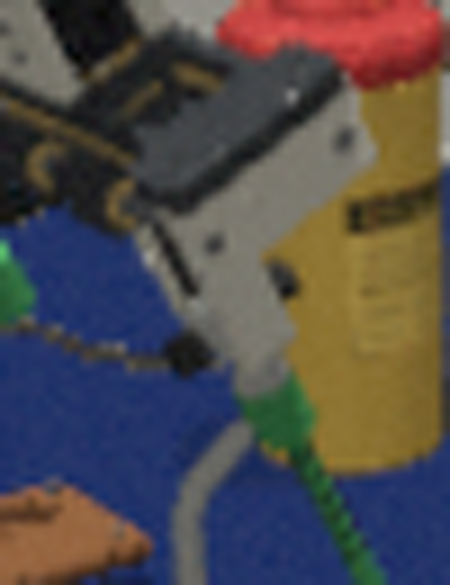

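Seated at the predicted height (133.8 against 133.7). I'll relax, release, retract along the axis and look.

```bash
python3 -m crank '[[[0,0,0],[-0.03,0.01,0.05],0],[[0,0,0],[-0.03,0.01,0.05],0.15],[[0,0,0],[-0.03,0.01,0.05],0.4],[[0,0,0],[-0.03,0.01,0.05],0.4],[[0,0,0],[-0.03,0.01,0.05],0.4],[[0,0,0],[-0.03,0.01,0.05],0.4]]'
python3 -m crank '[[[0,0,0],[-0.8,0.25,1.8],0.4],[[0,0,0],[-2,0.6,4.5],0.4],[[0,0,0],[-4,1.2,9],0.4],[[0,0,0],[-6,1.8,13.5],0.4],[[0,0,0],[-10,1.8,16],0.4],[[0,0,0],[-14,1.8,18],0.4],[[0,0,0],[-14,1.8,18],0.4],[[0,0,0],[-14,1.8,18],0.4]]'
python3 - <<'E'
from st import *
S=grab('scene');T=grab('top')
cv2.imwrite('pics/f1.png',draw(S,[],(190,390,165,290),4));cv2.imwrite('pics/f1t.png',draw(T,[],(160,420,160,290),3))
E
```

```text
time_s: 17.4
tool_pos: [451.0, 78.0, 134.2]
orientation: [0.966, -0.145, 0.212, 0.032]
wrist_force: [-0.1, 0.1, -0.9]
gripper_width: 36.4
time_s: 18.2
tool_pos: [311.0, 96.3, 314.7]
orientation: [0.966, -0.145, 0.213, 0.032]
wrist_force: [0.1, 0.5, -0.5]
gripper_width: 37.3
```

View pics/f1.png

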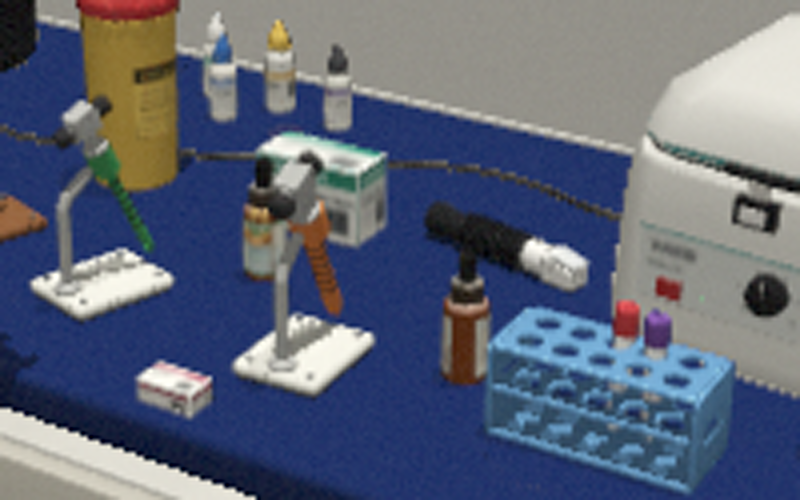

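View pics/f1t.png

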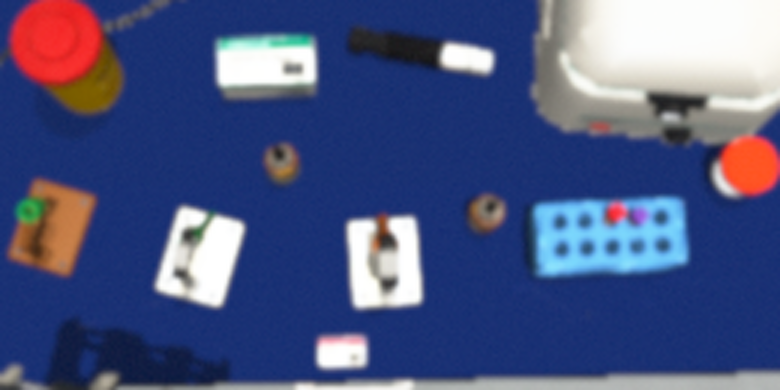

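Both hammers hang collar-on-ring: green in the scene crop at (100,160), orange at (315,215). The two tubes stand in the rack, the bottles look unmoved, and the gripper is clear. Handing in.

Run:
```python
from h import *
print(job_done())
```

```text
the job is handed in; nothing more can be done
None
```

Both hammers are hanging, handle-first, in their own rings: the orange one in the wide ring, then the green one in the narrow ring. Each was let down until its collar sat on the ring, then released.

**Seating:** For both hammers the contact force rose at the tool height I had predicted for a seated collar. For orange that was 133.1 mm against 133.3, and for green 133.8 mm against 133.7. The highest force I read was about 34 N at the wrist, pressing the orange hammer onto its ring. The robot's clock stood at about 18 s.

**Last checks:** The final scene and top pictures show both hammers seated, the red- and purple-capped tubes standing in the rack, and the bottles apparently unmoved. The brown look-alike was left alone, and the gripper was clear of everything.

**Checks that disagreed:**
- **Green hammer moved:** Its head shifted about 15 mm between my two measurements, leaning differently in its hole. This was probably a nudge while I gripped or lifted the orange hammer, so I measured it again before gripping it.
- **Top-view handle fits:** These were too coarse to trust, about 2 to 4 degrees off the tool axis. I relied on the scene view and the near-zero force on the way in instead.

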